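Shim the low end of a linear slide

ROBOT

A 7-joint arm with a two-finger parallel gripper is mounted at the origin on the work surface. World frame = base frame: x ahead of the robot, y to its left, z up, the work surface at z = 0. Lengths are in m, angles in rad, forces in N, time in s.
With the tool pointing down it reaches from about 0.4 to 0.85 m from the base axis. Payload 4.5 kg.
Tool frame: the origin (TCP) lies at the very end of the fingers, on their centre line; the grasp point (between the pads) lies 19 mm behind it (env.grasp_offset is the z of the grasp point in the tool frame, in m); z points along the fingers, y is the line along which they close (so a half turn about z gives the same grasp; the last joint's range is limited). The gripper opens to 88 mm and grips with 3 to 60 N. Pads are 18 mm wide; open, the fingers measure 123 mm over their backs; the gripper's body (75 mm by 187 mm) begins 45 mm behind the grasp point.
Start: joints at [1.191, 0.689, -0.195, 1.565, 0.157, 0.902, -0.215], TCP at [0.251, -0.572, 0.239] pointing down, gripper open.
Joint ranges: [-3.01, 3.01], [-0.46, 2.08], [-1.47, 1.51], [0.13, 2.56], [-1, 4.14], [0.04, 2.09], [-2.66, 2.66]. Speed limits (rad/s): [2.57, 2.57, 3.14, 3.14, 3.14, 3.14, 3.14].

INTERFACE

Orientations are given as [roll, pitch, yaw] about the fixed x, y, z axes, in that order (R = Rz(yaw) Ry(pitch) Rx(roll)).
In Python, from station import env gives the robot as it stands. The module is installed in compiled form; this text tells all that it offers.
- The arm moves only by the shell command python3 -m creep 'ROWS' [OPENING] [FORCE]. ROWS is JSON, a list of rows, each a list of 4 numbers: the shift along the tool's x, y, z in cm, then the turn about the tool's z in degrees. A call has 1 to 8 rows; each row is the pose to reach, as a shift and turn from the pose commanded when the call began, along the tool's axes at that moment; what a row does not reach only later rows make up. A row lasts 1/10 s, in which the tool goes at most 50 mm and 8.59 degrees, less where a joint would pass 70% of its speed; a pose out of reach is approached as far as the arm can. A call with a gripper value outside its range is refused whole. OPENING is the closure, from -1 (fully open) to 1 (shut), set as the call begins (- or left out, the last holds). The fingers move at their own pace and stop on an object; FORCE is the grip in N (left out, the last holds). Time passes only in rows, so rows that repeat a pose let the fingers close. It gives the time, the measured TCP pose, the force, the opening and the grip force at its end, in the units of the state.
- env.get_obs(): the state, without advancing time (a new reading comes with each control period).
- env.read_camera(name): name is "side" or "top"; returns a dict with "color" (480x640x3 uint8, red, green, blue), "range_z" (480x640 float32, m along the optical axis (not along the pixel's ray), 0 where there is no reading), "K" (3x3 intrinsics, pixels), "xyz" and "orientation" of the camera in the world. Camera axes: x right, y down, z forward; pixel columns grow to the right and rows downward; lengths in m; the calibration is good to about 2 mm. A picture is of the moment at which its call begins.
- env.finish_job(): hands the job in; it is judged then, once.
The state is a dict: "time_s": time; "q": joint angles; "joint_velocities": joint speeds; "tau": joint torques, N m; "position": TCP position; "ee_rot": TCP orientation; "wrist_force": force on the tool from outside, world axes, zero at the start; "wrist_torque": the same for the moment, N m; "gripper_width": opening from 0.0 (shut) to 1.0 (fully open); "finger_force": force on a finger pad.
Only numpy, scipy, OpenCV 4.12 (cv2) and the standard library are available. Lean on these libraries where they do the work, as an engineer would, in place of code of your own. Each camera call takes 0.05 s, during which the arm holds its last target. There are 200 camera calls.

TASK

First clear the dark bearing blocks off the slide unit into the white tray, then set the pry bar over the fulcrum block with its blade under the slide's low end, gently lever that end up and leave the bar's butt caught under the hold-down hook. With the end held up like that, take just the top shim off the pile and push it in square from the robot's side, flat on the bench, until the slide's whole foot is above it. Then free the bar from the hook, let the slide down gently on the bar so that it rests on the shim, and lay the bar back flat on the grey mat, disturbing nothing else.

Things in the scene. Friction and masses are not known exactly. Their poses are not given: they have to be found in the camera images.
- mount: Fixed mount of the slide unit. Origin on the bench below the middle of the slide's lip (its free, low end); +y runs along the slide to its hinged end (dark hinge block 245 to 280 mm away, 50 mm high, 170 mm wide), -y along the lever line to the hook, +z up, -x towards the robot (yaw up to 0.12 rad).
- slide: Linear slide unit, about 7.5 kg: steel base plate 120 (x) by 240 by 16 mm, its underside 30 mm above the bench, with a carriage table 100 by 210 mm whose top is 72 mm above the bench. Hinged along x at its far end, where its origin lies (mount 0, 240, 30 mm). Its z axis is vertical when down on its stop and tilts up to 0.14 rad as the low end rises. No latch: let go, it falls.
- lip (a point): Middle of the lower edge of the base plate at the low end: at mount (0, 0, 30) mm when down. The blade goes under here. The bar's top bears on this edge.
- foot (a point): Centre of the underside of the foot, a steel pad 45 mm (x) by 40 mm (y) under the robot-side corner of the low end, at mount (-37.5, 50, 7) mm when down: 7 mm clear of the bench. Its robot-side face is flush with the slide's side at mount x = -60 mm; its inner face is at mount x = -15 mm. It rises about 0.8 mm per mm of the lip.
- fulcrum_top (a point): Middle of the top of the fulcrum, a fixed steel block 70 mm wide (x) and 34 mm deep with a rounded top (a bar of radius 8 mm lying along x), at mount (0, -45, 35.9) mm.
- hook_lip (a point): Middle of the underside of the hold-down hook's arm, at mount (6, -235, 66) mm. The arm, 12 mm thick and 24 mm along y, reaches from the post (near face at mount x = 16 mm) to x = -6 mm: open towards the robot, so the butt is pressed down beside it, swung in towards +x and let up against it. With the bar caught there the lip is about 15 mm up.
- hook: The fixed hold-down hook (grey painted steel, an upside-down L); origin on the bench at mount (0, -235, 0) mm, axes as the mount's. Foot plate 50 by 50 by 6 mm on the side of the post away from the robot (mount x 10 to 60 mm).
- bar: Loose steel pry bar, 265 mm long, 14 mm thick, 0.45 kg, lying lengthwise on the mat. Origin: middle of the underside of its black grip (72 long, 26 wide), near the balance point. +x points to the blade tip at x = 185 mm; butt end at x = -80 mm; +z up as it lies: keep this side up. Shaft 16 wide, butt 22 wide (x -80 to -36); the last 53 mm is a blade 8 mm thick, flush with the top face.
- mat: Fixed thin grey mat 110 by 290 mm (x, y), 3 mm thick, where the bar lies at the start, along the mat's y axis. Origin at the centre of its underside. At the end the bar's origin must be over the mat and the bar roughly along its y axis, either way round.
- tray: Fixed open white tray, 150 by 225 mm outside (x, y), walls 5 mm thick and 30 mm high, floor 5 mm thick. Origin at the centre of its underside. It and the mat lie in front of the robot on the left and on the right, which on which side varies.
- shim1: Bottom shim of the pile: plain steel plate 130 (x) by 40 (y) by 12 mm, 0.3 kg; origin at the centre of its underside. To be left where it is.
- shim2: Middle shim of the pile, same size. To be left where it is.
- shim3: Top shim of the pile of three, same size (its origin 24 mm above the bench at the start): the one to use. Under the foot, its x axis lies along the mount's x axis either way round, its middle at about mount (-60, 50) mm.
- block1: Bearing block, a dark steel block 46 (x) by 56 (y) by 30 mm with blue end caps, 0.35 kg, origin at the centre of its underside; stands on the slide's carriage table at the start, its x across the slide. Two or three of the three blocks are present.
- block2: Bearing block, a dark steel block 46 (x) by 56 (y) by 30 mm with blue end caps, 0.35 kg, origin at the centre of its underside; stands on the slide's carriage table at the start, its x across the slide. Two or three of the three blocks are present.
- block3: Bearing block, a dark steel block 46 (x) by 56 (y) by 30 mm with blue end caps, 0.35 kg, origin at the centre of its underside; stands on the slide's carriage table at the start, its x across the slide. Two or three of the three blocks are present.
- grease_gun: Aluminium grease gun 160 mm long, lying, 44 mm thick; a bystander, to be left alone.
- wrench: Steel wrench 160 mm long; a bystander, to be left alone.
- screwdriver: Screwdriver 190 mm long; a bystander, to be left alone.
- tape: Roll of black tape, 80 mm across, 35 mm high; a bystander, to be left alone.
- dowel: Steel dowel 60 mm long, 14 mm thick, lying; a bystander, to be left alone.
- bush: Steel bush 40 mm across, 50 mm high; a bystander, to be left alone.

How it is judged:
By the outcome, as a careful person would: the job done as asked, in the order asked, and still so for the second after the job is handed in, with the robot touching nothing.
Of block1, block2, block3 only 2 to 3 are there at a start; the rules pass over those that are not, and their reading is None.
At some moment in a run one of block1, block2, block3 may be knocked a few centimetres aside while the robot is not near it.
It also fails if it takes over 200 s, if anything falls off the work surface, if the arm or the gripper's body presses on something with over 40 N, if the wrist force passes 120 N, or if a joint passes its speed limit or range.

## Working session

There is one attempt and no reset: what is moved stays moved. The work goes in short steps, Python scripts to look and compute and a shell command to move; the robot and the scene stay as the last step left them, time stands still between calls to the robot, and variables do not carry over. Pictures are saved under pics/ and viewed, at most 14 in all, crops included, and the job is handed in when it is done.

```bash
ls; mkdir -p pics; cat > h.py <<'E'
import numpy as np, cv2
from scipy.spatial.transform import Rotation as R
from station import env
def shot(name,png=None):
    c=env.read_camera(name)
    if png: cv2.imwrite('pics/'+png,cv2.cvtColor(c['color'],cv2.COLOR_RGB2BGR))
    return c
def Rc(c):
    o=np.array(c['orientation'],float)
    return o if o.shape==(3,3) else R.from_euler('xyz',o).as_matrix()
def cloud(c):
    z=c['range_z'].astype(float);v,u=np.indices(z.shape);K=c['K']
    p=np.stack([(u-K[0][2])/K[0][0]*z,(v-K[1][2])/K[1][1]*z,z],-1)
    w=p@Rc(c).T+np.array(c['xyz']); w[z==0]=np.nan
    return w
def ray(c,u,v,h):
    K=c['K'];d=Rc(c)@np.array([(u-K[0][2])/K[0][0],(v-K[1][2])/K[1][1],1.])
    o=np.array(c['xyz']);return o+d*(h-o[2])/d[2]
E
python3 - <<'E'
from h import *
for n in('top','side'):
    c=shot(n,n+'1.png');print(n,c['xyz'],c['orientation'],c['K'])
    np.savez(n+'1.npz',**{k:np.array(v) for k,v in c.items()})
print(env.get_obs(),env.grasp_offset)
E
```

```text
pics
top [0.42842491 0.02368221 0.94232019] [-2.9798819  -0.0134551  -1.56410456] [[436.91069296   0.         322.14254417]
 [  0.         436.91069296 239.29264219]
 [  0.           0.           1.        ]]
side [ 0.55958971 -0.9214909   1.03830501] [-2.3759629   0.02117364 -0.06145731] [[621.6844573    0.         327.16043676]
 [  0.         621.6844573  238.6571718 ]
 [  0.           0.           1.        ]]
{'time_s': 0.1, 'q': array([ 1.19082846,  0.68990082, -0.19453307,  1.56623552,  0.1573153 ,
        0.90250781, -0.21507772]), 'joint_velocities': array([ 1.44349903e-03, -9.74676362e-04, -1.37199974e-03, -2.88015781e-03,
        2.92179742e-04, -8.51382509e-05,  1.24576366e-03]), 'tau': array([-2.64261282e-03, -5.28498137e+01, -1.27130225e+00, -1.53835934e+01,
       -5.25928871e-02,  2.03582043e-03,  2.33190883e-05]), 'position': array([ 0.25102236, -0.57175292,  0.23799133]), 'ee_rot': array([-3.13993936e+00,  1.25606154e-04,  4.13885520e-01]), 'wrist_force': array([-0.56719704,  0.42867529,  0.13091781]), 'wrist_torque': array([-0.03136465, -0.06356583,  0.05165511]), 'finger_force': 0.0, 'gripper_width': 0.9994510771978793} -0.0187
```

View pics/top1.png

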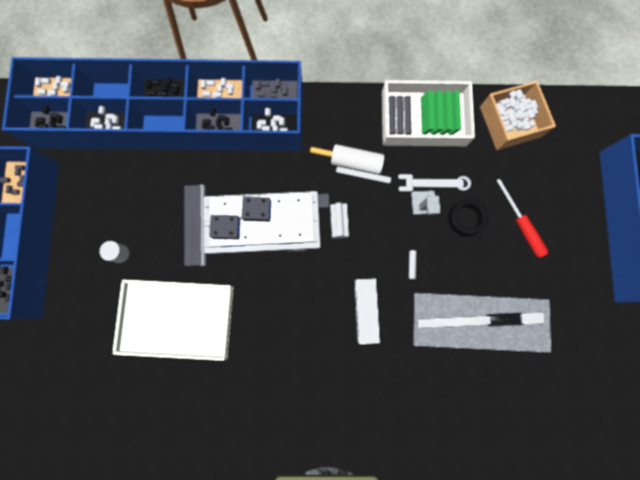

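View pics/side1.png

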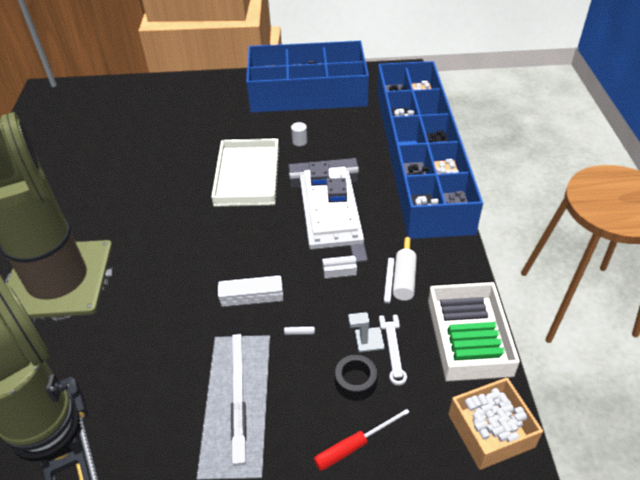

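The top view shows +x up and +y left. The slide is at (205-320, 190-250) with its lip at u≈320. Two blocks are at (256,208) and (225,227), and the fulcrum is at (340,220). The hook is at (425,200), the shim pile at (367,311), and the bar at (418-543, 320) with its blade to the left. The tray is on the left at (173,320). The side view agrees.

```bash
cat > m.py <<'E'
from h import *
def box(P):
    r=cv2.minAreaRect((P[:,:2]*1000).astype(np.float32)); b=cv2.boxPoints(r)
    e=[b[1]-b[0],b[2]-b[1]];l=sorted(e,key=np.linalg.norm)[1]
    a=np.arctan2(l[1],l[0]);a=(a+np.pi/2)%np.pi-np.pi/2
    return np.round(r[0],1),np.round(sorted(r[1]),1),'longaxis %.3f'%a
def region(w,x,y,z):
    m=(w[...,0]>x[0])&(w[...,0]<x[1])&(w[...,1]>y[0])&(w[...,1]<y[1])&(w[...,2]>z[0])&(w[...,2]<z[1]);return m
def blobs(w,m,minpx=40):
    n,l,s,_=cv2.connectedComponentsWithStats(m.astype(np.uint8),connectivity=4)
    for i in range(1,n):
        if s[i,4]>=minpx:
            P=w[l==i];print('  px',s[i,4],'uv',s[i,:4],*box(P),'z med %.1f'%(1e3*np.median(P[:,2])))
E
python3 - <<'E'
from m import *
C={}
for n in('top','side'):
    c=dict(np.load(n+'1.npz'));w=cloud(c);C[n]=(c,w)
    b=region(w,(.1,.35),(-.1,.1),(-.05,.05));print(n,'bench z',np.nanmedian(w[...,2][region(w,(.3,.7),(-.4,.5),(-.02,.002))]))
    for nm,x,y,z in [('blocks',(.3,.75),(0,.35),(.09,.13)),('table',(.3,.75),(0,.35),(.065,.08)),('plate',(.3,.75),(0,.35),(.038,.055)),
       ('fulc/hook/shim',(.25,.7),(-.4,.06),(.028,.09)),('barmat',(.2,.45),(-.6,-.15),(.012,.03)),('tray',(.2,.45),(.1,.6),(.022,.04)),('mat',(.2,.45),(-.6,-.15),(.0015,.006))]:
        print(n,nm);blobs(w,region(w,x,y,z))
E
```

```text
top bench z -0.0006204931487886478
top blocks
  px 690 uv [241 196  31  25] [627.7 144.4] [46.6 57.5] longaxis 1.525 z med 101.6
  px 711 uv [209 215  32  24] [590.3 205.3] [45.9 57.6] longaxis 1.563 z med 101.5
top table
  px 2949 uv [210 194 104  53] [611.3 136.9] [100.7 209.7] longaxis -1.511 z med 71.6
  px 565 uv [210 197  33  20] [637.7 210.6] [40.  65.5] longaxis 1.553 z med 71.8
top plate
  px 2842 uv [185 185 136  82] [610.3 159.2] [171.2 278.4] longaxis -1.513 z med 47.7
top fulc/hook/shim
  px 1102 uv [299 192  22  58] [616.7  41.5] [ 42.7 120.1] longaxis 0.058 z med 69.9
  px 271 uv [422 196  18  19] [ 643.4 -213.1] [25.1 37.1] longaxis 0.089 z med 76.7
  px 650 uv [452 198  38  37] [ 630.3 -304. ] [78.6 78.8] longaxis -0.413 z med 33.9
  px 240 uv [335 203  10  33] [620.8 -24.5] [16. 70.] longaxis 0.064 z med 33.8
  px 1257 uv [357 279  23  65] [428.9 -82.2] [ 40.6 130. ] longaxis 0.051 z med 35.1
top barmat
  px 1189 uv [418 313 126  15] [ 410.4 -322.1] [ 25.9 265.6] longaxis -1.518 z med 15.8
top tray
  px 685 uv [113 299 117  61] [393.3 319. ] [119.9 227. ] longaxis 1
[... 3953 characters left out ...]
 [13.4 21.5] longaxis -0.329 z med 2.9
  px 53 uv [125 433  14   9] [ 222.3 -388.9] [15.2 23.3] longaxis -0.295 z med 2.5
  px 104 uv [151 442  16  16] [ 274.1 -413.6] [27.2 28.5] longaxis 1.548 z med 2.9
  px 72 uv [121 450  16  12] [ 221.6 -417. ] [17.6 26.9] longaxis -0.869 z med 3.1
  px 72 uv [179 453  15  15] [ 323.3 -434.6] [23.2 23.3] longaxis 0.284 z med 2.6
  px 43 uv [167 456  13   8] [ 300.6 -434.5] [13.4 19.6] longaxis -0.108 z med 2.8
  px 55 uv [154 459  15  13] [ 281.2 -441. ] [20.3 22.6] longaxis -0.353 z med 2.8
  px 52 uv [183 460  11  13] [ 326.8 -449.3] [15.9 21. ] longaxis -1.354 z med 2.5
  px 54 uv [118 470  14  10] [ 220.5 -454.6] [16.2 23.9] longaxis 0.011 z med 3.2
```

```bash
cat > to.py <<'E'
import sys
from h import *
# usage: to.py x y z yaw [mount]: shift in tool axes (cm), turn (deg)
def to(x,y,z,yaw):
    o=env.get_obs();Rt=R.from_euler('xyz',o['ee_rot']).as_matrix()
    d=Rt.T@(np.array([x,y,z])-o['position'])*100
    return np.round(d,2),'turn %.2f'%(-np.degrees((yaw-o['ee_rot'][2]+np.pi)%(2*np.pi)-np.pi))
PSI=.061;O=np.array([.6184,.0200])
def mw(x,y):
    c,s=np.cos(PSI),np.sin(PSI);return O+np.array([c*x-s*y,s*x+c*y])/1000
def wm(p):
    c,s=np.cos(PSI),np.sin(PSI);d=(np.array(p[:2])-O)*1000;return np.array([c*d[0]+s*d[1],-s*d[0]+c*d[1]])
if __name__=='__main__':
    a=[float(v) for v in sys.argv[1:5]]
    if len(sys.argv)>5: a[0],a[1]=mw(a[0],a[1])
    o=env.get_obs();print('t',o['time_s'],'pos',o['position'].round(4),'rot',o['ee_rot'].round(4),'shift',*to(*a))
E
python3 -m creep '[[0,0,0,-8.4],[0,0,0,-16.7],[0,0,0,-25],[0,0,0,-33.4],[0,0,0,-41.8],[0,0,0,-50.1],[0,0,0,-58.5],[0,0,0,-66.3]]' -1 30
python3 to.py .6277 .1444 .16 1.571
python3 - <<'E'
from m import *
c=dict(np.load('top1.npz'));print([ray(c,u,v,.03).round(3) for u,v in((122,281),(232,285),(114,356),(229,360))])
c=dict(np.load('side1.npz'));print([ray(c,u,v,.03).round(3) for u,v in((223,139),(278,140),(213,201),(275,204))])
E
```

```text
time_s: 0.9
position: [0.251, -0.572, 0.2383]
ee_rot: [-3.141, -0.001, 1.577]
wrist_force: [-0.4, -0.2, -0.3]
gripper_width: 1.001
finger_force: 0.0
t 0.9 pos [ 0.251  -0.572   0.2383] rot [-3.1411e+00 -8.0000e-04  1.5767e+00] shift [71.41 38.09  7.86] turn 0.32
[array([0.486, 0.426, 0.03 ]), array([0.48 , 0.199, 0.03 ]), array([0.335, 0.43 , 0.03 ]), array([0.329, 0.199, 0.03 ])]
[array([0.343, 0.439, 0.03 ]), array([0.49 , 0.422, 0.03 ]), array([0.332, 0.195, 0.03 ]), array([0.481, 0.172, 0.03 ])]
```

```bash

python3 -m creep '[[4,2.1,0,0.3],[8.5,4.5,0,0.3],[13,6.9,0,0.3],[17.5,9.3,0,0.3],[22,11.7,0,0.3],[26.5,14.1,0,0.3],[31,16.5,0,0.3],[35.5,19,0,0.3]]'
python3 -m creep '[[4.5,2.4,0,0],[9,4.8,0,0],[13.5,7.2,0,0],[18,9.6,0,0],[22.5,12,0,0],[27,14.4,0,0],[31.5,16.8,0,0],[33,18,0,0]]'
cat > bl.py <<'E'
from m import *
for n in('top','side'):
    w=cloud(shot(n));print(n);blobs(w,region(w,(.5,.75),(.03,.3),(.09,.115)),100)
E
python3 bl.py; python3 to.py .6277 .1444 .12 1.571
```

```text
time_s: 1.7
position: [0.438, -0.222, 0.2386]
ee_rot: [-3.141, 0.0, 1.565]
wrist_force: [1.7, -0.9, 0.3]
gripper_width: 1.0
finger_force: 0.0
time_s: 2.5
position: [0.6198, 0.1114, 0.2385]
ee_rot: [3.141, -0.004, 1.571]
wrist_force: [-0.4, 0.3, -0.1]
gripper_width: 1.004
finger_force: 0.0
top
  px 497 uv [209 215  24  24] [590.3 212. ] [44.3 45.4] longaxis -0.004 z med 101.7
side
  px 792 uv [310 161  38  38] [609.7 173.7] [ 68.1 141.2] longaxis -1.019 z med 102.8
t 2.6 pos [0.6202 0.111  0.2383] rot [ 3.1408 -0.0039  1.5718] shift [ 3.29  0.74 11.84] turn 0.05
```

```bash

python3 -m creep '[[3.3,0.7,2,0],[3.3,0.7,5,0],[3.3,0.7,8,0],[3.3,0.7,11,0],[3.3,0.7,13,0],[3.3,0.7,15,0],[3.3,0.7,16.1,0],[3.3,0.7,16.1,0]]'
python3 -m creep '[[0,0,0,0],[0,0,0,0],[0,0,0,0],[0,0,0,0],[0,0,0,0],[0,0,0,0],[0,0,0,0]]' 1 35
python3 -m creep '[[0,0,-1,0],[0,0,-4,0],[0,0,-7,0],[0,0,-10,0],[0,0,-10,0]]'; python3 to.py .41 .365 .15 1.571
```

```text
time_s: 3.4
position: [0.6251, 0.1367, 0.0761]
ee_rot: [-3.138, 0.002, 1.565]
wrist_force: [-1.2, -0.3, 0.4]
gripper_width: 0.997
finger_force: 0.0
time_s: 4.1
position: [0.6271, 0.1384, 0.0781]
ee_rot: [3.14, -0.0, 1.566]
wrist_force: [1.0, -0.8, 2.2]
gripper_width: 0.52
finger_force: 34.9
time_s: 4.6
position: [0.6286, 0.1394, 0.1819]
ee_rot: [3.135, -0.003, 1.565]
wrist_force: [2.0, 1.0, -3.9]
gripper_width: 0.517
finger_force: 34.9
t 4.6 pos [0.6286 0.1394 0.1819] rot [ 3.1348e+00 -2.6000e-03  1.5655e+00] shift [ 22.44 -22.     3.1 ] turn -0.32
```

```bash

python3 -m creep '[[3.2,-3.2,0,0],[6.4,-6.4,0,0],[9.6,-9.6,0,0],[12.8,-12.8,0,0],[16,-16,0,0],[19.2,-19.2,0,0],[22.4,-22,0,0],[22.4,-22,0,0]]'
python3 to.py .41 .365 .013 1.571
```

```text
time_s: 5.4
position: [0.4005, 0.3699, 0.1771]
ee_rot: [-3.136, -0.004, 1.578]
wrist_force: [-0.6, 0.5, -3.5]
gripper_width: 0.522
finger_force: 34.9
t 5.4 pos [0.4005 0.3699 0.1771] rot [-3.1364 -0.0042  1.5782] shift [-0.56  1.03 16.41] turn 0.41
```

```bash
python3 - <<'E'
from m import *
c=shot('top','tr.png');w=cloud(c)
m=region(w,(.3,.52),(.15,.48),(.02,.04));blobs(w,m,30)
E
python3 bl.py
```

```text
px 940 uv [114 280 118  80] [408.7 317.6] [150.4 225.8] longaxis 1.524 z med 28.8
top
  px 706 uv [209 215  32  24] [590.4 205.1] [45.5 57.5] longaxis 1.560 z med 101.6
side
  px 387 uv [310 161  20  21] [591.  205.2] [44.7 72.4] longaxis 1.519 z med 103.2
```

```bash

python3 -m creep '[[-0.4,0.7,3,0],[-0.4,0.7,6,0],[-0.4,0.7,9,0],[-0.4,0.7,12,0],[-0.4,0.7,14,0],[-0.4,0.7,15.3,0],[-0.4,0.7,16,0],[-0.4,0.7,16.3,0]]'
python3 -m creep '[[0,0,0.1,0],[0,0,0.1,0],[0,0,0.1,0]]' 0.2
python3 -m creep '[[0,0,-1,0],[0,0,-4,0],[0,0,-8,0],[0,0,-12,0],[0,0,-16,0],[0,0,-16,0]]' 
python3 to.py .5904 .205 .17 1.571
```

```text
time_s: 6.35
position: [0.4151, 0.3588, 0.0143]
ee_rot: [3.141, 0.001, 1.565]
wrist_force: [-0.1, -0.1, -3.7]
gripper_width: 0.519
finger_force: 34.9
time_s: 6.65
position: [0.415, 0.3597, 0.0144]
ee_rot: [3.141, -0.001, 1.566]
wrist_force: [0.2, 1.1, -3.5]
gripper_width: 0.518
finger_force: 34.9
time_s: 7.25
position: [0.4168, 0.362, 0.1796]
ee_rot: [3.134, -0.008, 1.565]
wrist_force: [0.7, 1.0, -3.9]
gripper_width: 0.517
finger_force: 34.9
t 7.25 pos [0.4168 0.362  0.1796] rot [ 3.1338 -0.0082  1.5653] shift [-15.61  17.43   0.97] turn -0.32
```

```bash

python3 -m creep '[[0,-0.3,3,0],[0,-0.3,6,0],[0,-0.3,9,0],[0,-0.3,12,0],[0,-0.3,14,0],[0,-0.3,15.5,0],[0,-0.3,16.4,0],[0,-0.3,16.7,0]]'
python3 -m creep '[[0,0,0.1,0],[0,0,0.1,0]]'
python3 -m creep '[[0,0,0,0],[0,0,0,0],[0,0,0,0],[0,0,0,0]]' -0.4
python3 -m creep '[[0,0,-1,0],[0,0,-4,0],[0,0,-8,0],[0,0,-12,0],[0,0,-16,0],[0,0,-16,0]]' -1
python3 to.py .5904 .205 .17 1.571
```

```text
time_s: 8.05
position: [0.4105, 0.3586, 0.0089]
ee_rot: [-3.141, 0.002, 1.566]
wrist_force: [-7.9, -6.2, 46.8]
gripper_width: 0.519
finger_force: 35.0
time_s: 8.25
position: [0.4105, 0.3587, 0.009]
ee_rot: [3.141, 0.001, 1.566]
wrist_force: [-7.3, -5.1, 29.1]
gripper_width: 0.521
finger_force: 35.0
time_s: 8.65
position: [0.4118, 0.3594, 0.0055]
ee_rot: [3.141, 0.0, 1.566]
wrist_force: [-0.1, -1.1, 0.3]
gripper_width: 0.704
finger_force: 0.0
time_s: 9.25
position: [0.4138, 0.3618, 0.171]
ee_rot: [3.135, -0.007, 1.565]
wrist_force: [0.3, 0.2, -0.3]
gripper_width: 1.005
finger_force: 0.0
t 9.25 pos [0.4138 0.3618 0.171 ] rot [ 3.1348 -0.0074  1.5652] shift [-15.58  17.75   0.11] turn -0.33
```

```bash

python3 -m creep '[[-2.5,3,0,0],[-5,6,0,0],[-7.5,9,0,0],[-10,12,0,0],[-12.5,15,0,0],[-15,17.4,0,0],[-15.6,17.7,0,0],[-15.6,17.7,0,0]]'
python3 -m creep '[[0,0,0,0],[0,0,0,0]]'
python3 bl.py; python3 to.py .5904 .205 .078 1.571
```

```text
time_s: 10.05
position: [0.5879, 0.2005, 0.165]
ee_rot: [-3.141, 0.001, 1.563]
wrist_force: [-1.0, 0.5, -0.6]
gripper_width: 1.001
finger_force: 0.0
time_s: 10.25
position: [0.5863, 0.2047, 0.1658]
ee_rot: [-3.141, -0.001, 1.569]
wrist_force: [-0.4, -0.1, -0.2]
gripper_width: 0.999
finger_force: 0.0
top
side
  px 392 uv [310 161  20  22] [590.9 203.8] [44.8 66. ] longaxis 1.517 z med 102.8
t 10.35 pos [0.5868 0.2042 0.1659] rot [-3.1412e+00 -6.0000e-04  1.5685e+00] shift [0.08 0.37 8.79] turn -0.14
```

```bash

python3 -m creep '[[0.1,0.4,2,0],[0.1,0.4,4,0],[0.1,0.4,6,0],[0.1,0.4,7.5,0],[0.1,0.4,8.5,0],[0.1,0.4,8.8,0],[0.1,0.4,8.8,0]]'
python3 -m creep '[[0,0,0,0],[0,0,0,0],[0,0,0,0],[0,0,0,0],[0,0,0,0],[0,0,0,0],[0,0,0,0]]' 1 35
python3 -m creep '[[0,0,-1,0],[0,0,-4,0],[0,0,-7,0],[0,0,-10,0],[0,0,-10,0]]'; python3 to.py .41 .272 .17 1.571
```

```text
time_s: 11.05
position: [0.5918, 0.2037, 0.0777]
ee_rot: [-3.142, 0.0, 1.566]
wrist_force: [0.8, 0.4, 0.1]
gripper_width: 1.0
finger_force: 0.0
time_s: 11.75
position: [0.5918, 0.2034, 0.0778]
ee_rot: [3.142, 0.0, 1.566]
wrist_force: [-1.5, 1.0, 1.3]
gripper_width: 0.518
finger_force: 35.0
time_s: 12.25
position: [0.5941, 0.2049, 0.1819]
ee_rot: [3.134, -0.004, 1.565]
wrist_force: [1.1, -0.7, -3.5]
gripper_width: 0.521
finger_force: 35.0
t 12.25 pos [0.5941 0.2049 0.1819] rot [ 3.1344 -0.0036  1.5654] shift [  6.61 -18.46   1.09] turn -0.32
```

```bash

python3 -m creep '[[1,-3,0,0],[2,-6,0,0],[3,-9,0,0],[4,-12,0,0],[5,-15,0,0],[6.2,-17.5,0,0],[6.6,-18.3,0,0],[6.6,-18.3,0,0]]'
python3 -m creep '[[0,0,0,0],[0,0,0,0]]'
python3 to.py .41 .272 .012 1.571
```

```text
time_s: 13.05
position: [0.4079, 0.2708, 0.1772]
ee_rot: [-3.14, 0.001, 1.569]
wrist_force: [-0.7, -0.5, -3.1]
gripper_width: 0.52
finger_force: 35.0
time_s: 13.25
position: [0.4107, 0.2695, 0.1774]
ee_rot: [3.141, 0.001, 1.563]
wrist_force: [-0.2, -0.3, -3.5]
gripper_width: 0.524
finger_force: 35.0
t 13.25 pos [0.4107 0.2695 0.1774] rot [3.1409e+00 6.0000e-04 1.5631e+00] shift [ 0.26 -0.08 16.54] turn -0.45
```

```bash

python3 -m creep '[[0.2,0,3,0],[0.2,0,6,0],[0.2,0,9,0],[0.2,0,12,0],[0.2,0,14,0],[0.2,0,15.5,0],[0.2,0,16,0],[0.2,0,16.4,0]]'
python3 -m creep '[[0,0,0.1,0],[0,0,0.1,0]]'
python3 -m creep '[[0,0,0,0],[0,0,0,0],[0,0,0,0],[0,0,0,0]]' -0.4
python3 -m creep '[[0,0,-1,0],[0,0,-4,0],[0,0,-8,0],[0,0,-12,0],[0,0,-16,0],[0,0,-16,0]]' -1
python3 - <<'E'
from m import *
for n in('top','side'):
    w=cloud(shot(n));print(n)
    print('slide');blobs(w,region(w,(.5,.75),(.03,.3),(.085,.115)),60)
    print('bar');blobs(w,region(w,(.3,.48),(-.5,-.15),(.012,.03)),60)
    print('pile');blobs(w,region(w,(.3,.52),(-.15,.0),(.028,.05)),60)
    print('tray');blobs(w,region(w,(.34,.48),(.21,.42),(.0,.06)),60)
E
python3 to.py .4142 -.396 .2 1.623
```

```text
time_s: 14.05
position: [0.4101, 0.2721, 0.0133]
ee_rot: [3.141, 0.0, 1.565]
wrist_force: [-0.6, -0.5, -3.3]
gripper_width: 0.522
finger_force: 35.0
time_s: 14.25
position: [0.4097, 0.2725, 0.0132]
ee_rot: [3.141, -0.001, 1.565]
wrist_force: [-0.3, -0.6, -3.5]
gripper_width: 0.518
finger_force: 35.0
time_s: 14.65
position: [0.4094, 0.2725, 0.013]
ee_rot: [3.141, -0.0, 1.566]
wrist_force: [0.3, -0.1, -0.4]
gripper_width: 0.703
finger_force: 0.0
time_s: 15.25
position: [0.4113, 0.2741, 0.1777]
ee_rot: [3.134, -0.006, 1.565]
wrist_force: [0.8, 0.3, -0.4]
gripper_width: 0.999
finger_force: 0.0
top
slide
bar
  px 1184 uv [418 313 126  15] [ 410.7 -321.8] [ 25.9 265.1] longaxis -1.524 z med 15.9
pile
  px 1254 uv [357 279  23  65] [428.7 -82. ] [ 40.3 129.7] longaxis 0.047 z med 35.2
tray
  px 3590 uv [170 285  58  70] [409.6 269.3] [118.3 139.5] longaxis 0.003 z med 5.2
  px 180 uv [145 289  15  18] [453.5 371.3] [31.3 35.9] longaxis 0.011 z med 4.7
side
slide
bar
  px 1470 uv [231 334  16 131] [ 409.7 -322.9] [ 26.3 267.6] longaxis -1.521 z med 18.4
pile
  px 1087 uv [219 276  63  24] [428.  -81.2] [ 49.1 130. ] longaxis 0.033 z med 37.1
tray
  px 2526 uv [217 144  59  54] [409.9 315. ] [139.7 209.9] longaxis -1.569 z med 8.9
t 15.35 pos [0.4096 0.2722 0.1738] rot [ 3.1396e+00 -9.0000e-04  1.5652e+00] shift [-66.81   0.84  -2.68] turn -3.31
```

```bash

python3 -m creep '[[-4,2,0,0],[-8.5,4,0,0],[-13,6,0,0],[-17.5,8,0,0],[-22,9,0,0],[-26.5,9,0,-1],[-31,8,0,-2],[-35.5,6,0,-3]]'
python3 -m creep '[[-4.5,-1,0,0],[-9,-2,0,0],[-13.5,-3.5,0,0],[-18,-5,0,0],[-22.5,-5.5,0,0],[-27,-6,0,0],[-31,-6,0,0],[-31,-6,0,0]]' -0.2
python3 -m creep '[[0,0,0,0],[0,0,0,0]]'
python3 to.py .4139 -.3964 .005 1.617
```

```text
time_s: 16.15
position: [0.4671, -0.0847, 0.1712]
ee_rot: [-3.14, -0.001, 1.618]
wrist_force: [-0.2, -1.1, 0.0]
gripper_width: 1.006
finger_force: 0.0
time_s: 16.95
position: [0.4192, -0.4019, 0.1703]
ee_rot: [-3.139, 0.002, 1.608]
wrist_force: [-0.6, 0.0, -0.6]
gripper_width: 0.602
finger_force: 0.0
time_s: 17.15
position: [0.4219, -0.3933, 0.1717]
ee_rot: [-3.14, -0.002, 1.621]
wrist_force: [0.3, 0.7, -0.2]
gripper_width: 0.6
finger_force: 0.0
t 17.15 pos [ 0.4219 -0.3933  0.1717] rot [-3.1400e+00 -2.4000e-03  1.6205e+00] shift [-0.31 -0.79 16.67] turn 0.20
```

```bash

python3 -m creep '[[-0.3,-0.8,3,0],[-0.3,-0.8,6,0],[-0.3,-0.8,9,0],[-0.3,-0.8,12,0],[-0.3,-0.8,14,0],[-0.3,-0.8,15.5,0],[-0.3,-0.8,16.5,0],[-0.3,-0.8,16.6,0]]'
python3 -m creep '[[0,0,0,0],[0,0,0,0],[0,0,0,0],[0,0,0,0],[0,0,0,0],[0,0,0,0],[0,0,0,0]]' 1 6
python3 -m creep '[[0,0,-0.5,0],[0,0,-1,0],[0,0,-1.5,0],[0,0,-2,0],[0,0,-2.5,0],[0,0,-3,0],[0,0,-3,0]]'
python3 - <<'E'
from m import *
for n in('top','side'):
    w=cloud(shot(n,n+'_lift.png'))
    m=region(w,(.38,.45),(-.5,-.15),(.010,.09));P=w[m];
    for y in np.arange(-.50,-.15,.03):
        q=P[abs(P[:,1]-y)<.005]
        if len(q): print(n,round(y,2),len(q),np.round(1e3*np.percentile(q[:,2],[50,90]),1),q[:,0].mean().round(4))
E
```

```text
time_s: 17.95
position: [0.4142, -0.3978, 0.006]
ee_rot: [-3.141, -0.001, 1.619]
wrist_force: [0.5, 0.4, 0.1]
gripper_width: 0.6
finger_force: 0.0
time_s: 18.65
position: [0.4142, -0.3992, 0.0074]
ee_rot: [3.141, 0.001, 1.618]
wrist_force: [-1.2, -0.7, 6.4]
gripper_width: 0.292
finger_force: 6.0
time_s: 19.35
position: [0.4146, -0.3991, 0.0375]
ee_rot: [3.141, 0.001, 1.618]
wrist_force: [0.4, -0.4, -4.6]
gripper_width: 0.292
finger_force: 6.0
top -0.41 12 [47.6 50.3] 0.4146
top -0.38 69 [41.8 44.4] 0.4144
top -0.35 70 [36.6 38.9] 0.4123
top -0.32 43 [31.9 34.2] 0.4105
top -0.29 43 [25.9 28.4] 0.4105
top -0.26 40 [21.4 24.6] 0.408
top -0.23 39 [16.  18.5] 0.4071
top -0.2 30 [11.8 13.3] 0.4049
side -0.47 2 [10.8 11.2] 0.414
side -0.44 73 [53.5 56. ] 0.416
side -0.41 242 [51.1 74.5] 0.4112
side -0.38 10 [43.6 45.5] 0.4097
side -0.29 1 [10.1 10.1] 0.4398
side -0.26 1 [10.3 10.3] 0.4433
side -0.2 4 [15.9 17.5] 0.4112
```

```bash

python3 -m creep '[[0.2,0,-0.8,0],[0.34,0,-1.6,0],[0.75,0,-3,0],[1.25,0,-4.4,0],[1.85,0,-5.7,0],[2.45,0,-6.8,0],[3.1,0,-7.9,0],[3.1,0,-7.9,0]]'
python3 -m creep '[[0,0,0,0],[0,0,0,0],[0,0,0,0]]' 1 60
cat > pitch.py <<'E'
from m import *
from to import wm
# bar pitch and position of its centreline from the top view (held bar), + side
def bar(n='top',xr=(.36,.47),yr=(-.55,-.1),zr=(.008,.16),show=True):
    c=shot(n);w=cloud(c);o=env.get_obs();tx,ty=o['position'][:2]
    a=o['ee_rot'][2];d=np.array([np.cos(a),np.sin(a)])
    q=w[...,:2]-np.array([tx,ty]);s=q@d;l=q@np.array([d[1],-d[0]])
    m=(abs(l)<.016)&(s>.045)&(s<.26)&(w[...,2]>.004)&(w[...,2]<o['position'][2]+.02)
    if n=='side': m=(abs(l)<.016)&(s<-.01)&(s>-.09)&(w[...,2]>.02)&(w[...,2]<.2)
    P=w[m];S=s[m]
    k=np.polyfit(S,P[:,2],1)
    for _ in range(3):
        r=P[:,2]-np.polyval(k,S);g=abs(r)<.003;k=np.polyfit(S[g],P[g,2],1)
    kl=np.polyfit(S[g],l[m][g],1)
    tip=np.percentile(S[g],[.5,99.5]);
    print(n,'pix',g.sum(),'slope %.3f rad %.3f'%(k[0],np.arctan(k[0])),'top z under tool %.4f'%k[1],'s range',tip.round(4),'z at ends',np.polyval(k,tip).round(4),'lateral',np.round(kl,4),'tool',o['position'].round(4),'mount',wm(o['position']).round(1),'F',o['wrist_force'].round(1))
if __name__=='__main__': bar('top');bar('side')
E
python3 pitch.py
```

```text
time_s: 20.25
position: [0.4136, -0.3669, 0.1175]
ee_rot: [3.14, 0.001, 1.62]
wrist_force: [-0.2, 0.1, -4.0]
gripper_width: 0.297
finger_force: 6.0
time_s: 20.55
position: [0.4127, -0.3683, 0.1153]
ee_rot: [-3.141, 0.0, 1.617]
wrist_force: [0.5, -1.8, -4.0]
gripper_width: 0.283
finger_force: 60.0
top pix 534 slope -0.618 rad -0.553 top z under tool 0.1195 s range [0.0461 0.1792] z at ends [0.091  0.0088] lateral [-0.004   0.0007] tool [ 0.4127 -0.3682  0.1153] mount [-229. -375.] F [-0.1 -1.5 -3.6]
side pix 86 slope 0.204 rad 0.201 top z under tool 0.1583 s range [-0.0512 -0.0218] z at ends [0.1478 0.1538] lateral [-0.3131 -0.0144] tool [ 0.4127 -0.3682  0.1154] mount [-229. -375.] F [-0.5 -0.9 -3.2]
```

```bash

python3 -m creep '[[0,0,0,0],[0,0,0,0],[0.2,0,-0.3,0],[0.4,0,-0.6,0],[0.6,0,-0.9,0],[0.8,0,-1.2,0],[0.8,0,-1.2,0]]' 1 6
python3 -m creep '[[0,0,0,0],[0,0,0,0],[0,0,0,0],[0,0,-1,0],[0,0,-3,0],[0,0,-5,0],[0,0,-8,0],[0,0,-10,0]]' 1 60
python3 -m creep '[[0,0,0,0],[0,0,0,0]]'
cat >> pitch.py <<'E'
E
python3 - <<'E'
import pitch
from h import *
pitch.bar('top')
E
python3 to.py 0 -260 .21 1.632 m
```

```text
time_s: 21.35
position: [0.4126, -0.3592, 0.1282]
ee_rot: [3.141, -0.0, 1.619]
wrist_force: [-0.6, 0.5, -4.9]
gripper_width: 0.293
finger_force: 6.0
time_s: 22.15
position: [0.4128, -0.36, 0.2301]
ee_rot: [3.14, 0.001, 1.618]
wrist_force: [-0.2, -0.8, -4.7]
gripper_width: 0.283
finger_force: 60.0
time_s: 22.35
position: [0.4119, -0.36, 0.2277]
ee_rot: [-3.141, 0.001, 1.618]
wrist_force: [-0.3, -0.5, -6.0]
gripper_width: 0.279
finger_force: 60.0
top pix 208 slope -0.864 rad -0.712 top z under tool 0.2400 s range [0.046  0.0994] z at ends [0.2003 0.1542] lateral [-0.0193  0.0023] tool [ 0.4114 -0.3597  0.2269] mount [-229.8 -366.4] F [-1.   0.7 -4.8]
t 22.4 pos [ 0.4114 -0.3597  0.2269] rot [-3.1398e+00 -6.0000e-04  1.6180e+00] shift [10.95 22.83  1.66] turn -0.80
```

```bash
python3 - <<'E'
from m import *
a=shot('top','ta.png');b=shot('side','sa.png')
A=cv2.imread('pics/ta.png')[220:400,380:600];B=cv2.imread('pics/sa.png')[220:480,120:360]
A=cv2.resize(A,None,fx=1.7,fy=1.7);B=cv2.resize(B,None,fx=1.7,fy=1.7)
H=max(A.shape[0],B.shape[0]);c=np.zeros((H,A.shape[1]+B.shape[1],3),np.uint8);c[:A.shape[0],:A.shape[1]]=A;c[:B.shape[0],A.shape[1]:]=B
cv2.imwrite('pics/lift2.png',c)
w=cloud(a);o=env.get_obs();s=w[...,1]-o['position'][1]
for t in np.arange(-.08,.24,.02):
    m=(abs(s-t)<.004)&(abs(w[...,0]-(o['position'][0]-.047*t))<.012)&(w[...,2]>.03)
    print(round(t,2),m.sum(),np.round(1e3*np.median(w[m][:,2]),1) if m.any() else '')
E
```

```text
-0.08 0 
-0.06 0 
-0.04 0 
-0.02 58 246.1
0.0 107 231.7
0.02 362 326.5
0.04 332 410.3
0.06 60 186.0
0.08 64 170.7
0.1 46 155.6
0.12 48 139.4
0.14 45 124.4
0.16 45 109.3
0.18 0 
0.2 0 
0.22 0
```

View pics/lift2.png

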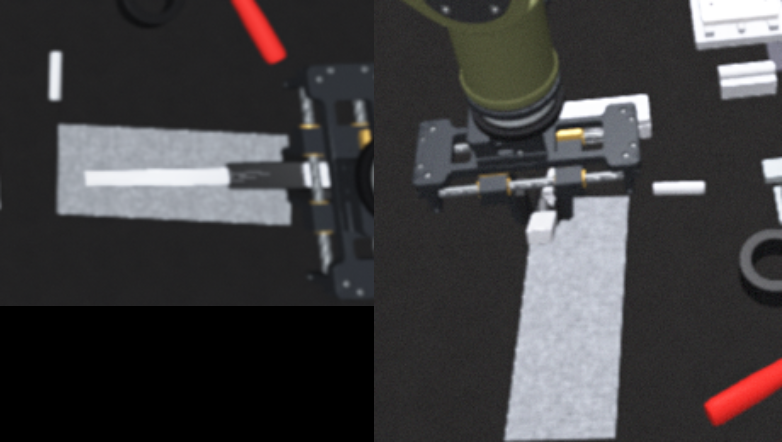

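The left crop shows the blade at (85,178) and the dark grip entering the fingers at about (310,178). The bar hangs tip-down, straight and firmly held. Its slope is about 0.65 rad.

```bash
python3 to.py -31 -248 .225 1.512 m
python3 -m creep '[[0,0,-1,0],[0,1.5,-2,1],[0,4,-2,2],[1,7,-2,3],[2,10,-2,4],[4,13,-2,5],[6,16,-2,6],[8,18,-2,6]]'
python3 -m creep '[[0.5,0.5,1,0],[1,1,2,0],[1,1,2,0],[1,1,2,0]]'
python3 to.py -31 -248 .225 1.512 m
cat > p2.py <<'E'
from m import *
from to import wm,PSI
c=shot('top');w=cloud(c);o=env.get_obs();a=o['ee_rot'][2];p=o['position']
d=np.array([np.cos(a),np.sin(a)]);q=w[...,:2]-p[:2];s=q@d;l=q@np.array([d[1],-d[0]])
S=[];Z=[];L=[]
for t in np.arange(.055,.26,.004):
    m=(abs(s-t)<.002)&(abs(l)<.02)
    if m.sum()<4: continue
    zz=w[m][:,2];lm=l[m]
    if not Z: k=zz>p[2]-.1
    else: k=abs(zz-(Z[-1]+(Z[-1]-Z[0])/max(t-.055,1e-3)*0.004 if len(Z)<4 else np.polyval(np.polyfit(S,Z,1),t)))<.006
    if k.sum()<3: continue
    S.append(t);Z.append(np.median(zz[k]));L.append(lm[k].mean())
k=np.polyfit(S,Z,1);kl=np.polyfit(S,L,1)
tt=S[-1]+.002
tip=p[:2]+d*tt+np.array([d[1],-d[0]])*np.polyval(kl,tt)
print('theta %.3f'%np.arctan(-k[0]),'slope %.3f top0-toolz %.1f'%(k[0],1e3*(k[1]-p[2])),'tip s %.0f z %.1f'%(tt*1e3,1e3*np.polyval(k,tt)),'tip mount',wm(tip).round(1),'barlat',np.round(kl*[1,1e3],3),'res %.1f'%(1e3*np.std(np.array(Z)-np.polyval(k,S))),'tool mount',wm(p).round(1),'z %.1f'%(p[2]*1e3),'yaw-m %.3f'%(a-np.pi/2-PSI),'F',o['wrist_force'].round(1))
E
python3 p2.py
```

```text
t 22.5 pos [ 0.4114 -0.3595  0.2264] rot [-3.1392e+00 -1.5000e-03  1.6181e+00] shift [12.09 19.72  0.11] turn 6.08
time_s: 23.3
position: [0.5905, -0.2695, 0.2476]
ee_rot: [3.141, -0.001, 1.514]
wrist_force: [-0.2, 0.9, -5.6]
gripper_width: 0.282
finger_force: 60.0
time_s: 23.7
position: [0.5976, -0.2635, 0.227]
ee_rot: [-3.139, 0.001, 1.512]
wrist_force: [1.2, -0.3, -5.5]
gripper_width: 0.283
finger_force: 60.0
t 23.7 pos [ 0.5976 -0.2635  0.227 ] rot [-3.1392e+00  9.0000e-04  1.5117e+00] shift [3.43 0.29 0.19] turn -0.02
theta 0.655 slope -0.767 top0-toolz 4.9 tip s 169 z 102.7 tip mount [ -18.8 -114. ] barlat [-0.002 -1.088] res 0.5 tool mount [ -37.7 -281.9] z 227.5 yaw-m -0.121 F [-0.4  0.5 -6. ]
```

```bash

python3 -m creep '[[0,0.2,-0.5,0],[0,0.4,-1.05,0],[1,0.4,-0.28,0],[2,0.4,0.48,0],[3,0.4,1.25,0],[4,0.4,2.02,0],[5,0.4,2.78,0],[5,0.4,2.78,0]]'
python3 -m creep '[[0,0,0,0],[0,0,0,0]]'
python3 p2.py
```

```text
time_s: 24.55
position: [0.6053, -0.2091, 0.1985]
ee_rot: [-3.139, -0.002, 1.517]
wrist_force: [-0.7, 0.4, -4.6]
gripper_width: 0.281
finger_force: 60.0
time_s: 24.75
position: [0.6061, -0.2133, 0.2002]
ee_rot: [3.141, 0.001, 1.512]
wrist_force: [0.0, 0.2, -5.1]
gripper_width: 0.285
finger_force: 60.0
theta 0.653 slope -0.764 top0-toolz 5.0 tip s 169 z 76.2 tip mount [ -7.1 -64.3] barlat [-0.    -0.708] res 0.5 tool mount [ -26.5 -232.2] z 200.3 yaw-m -0.120 F [-0.2 -0.5 -5.2]
```

```bash

python3 -m creep '[[1,0,0.75,0],[2,0,1.5,0],[3,0,2.3,0],[4,0,3.1,0],[5,0,3.9,0],[5,0,3.9,0],[5,0,3.9,0]]'
python3 p2.py
python3 -m creep '[[0.5,0,0.4,0],[1,0,0.8,0],[1.5,0,1.2,0],[2,0,1.6,0],[2.3,0,1.8,0],[2.3,0,1.8,0],[2.3,0,1.8,0]]'
python3 p2.py; python3 - <<'E'
from m import *
shot('side','ins.png');B=cv2.imread('pics/ins.png')[180:380,240:440];cv2.imwrite('pics/ins2.png',cv2.resize(B,None,fx=3,fy=3))
E
```

```text
time_s: 25.5
position: [0.6088, -0.1622, 0.1607]
ee_rot: [-3.141, 0.0, 1.514]
wrist_force: [0.4, -1.1, -5.5]
gripper_width: 0.279
finger_force: 60.0
theta -1.344 slope 4.340 top0-toolz 77.6 tip s 57 z 486.0 tip mount [  -5.4 -126.5] barlat [0.076 4.206] res 0.0 tool mount [ -20.6 -182. ] z 161.0 yaw-m -0.119 F [-0.2  0.1 -5.6]
time_s: 26.25
position: [0.6101, -0.1395, 0.143]
ee_rot: [3.141, 0.0, 1.513]
wrist_force: [-0.2, -0.6, -5.2]
gripper_width: 0.285
finger_force: 60.0
theta -1.339 slope 4.233 top0-toolz 89.8 tip s 57 z 474.1 tip mount [  -0.4 -103.7] barlat [0.097 5.331] res 0.0 tool mount [ -18. -159.] z 143.0 yaw-m -0.119 F [-0.3 -0.1 -5.1]p2.py:14: RankWarning: Polyfit may be poorly conditioned
  k=np.polyfit(S,Z,1);kl=np.polyfit(S,L,1)
p2.py:14: RankWarning: Polyfit may be poorly conditioned
  k=np.polyfit(S,Z,1);kl=np.polyfit(S,L,1)
p2.py:14: RankWarning: Polyfit may be poorly conditioned
  k=np.polyfit(S,Z,1);kl=np.polyfit(S,L,1)
p2.py:14: RankWarning: Polyfit may be poorly conditioned
  k=np.polyfit(S,Z,1);kl=np.polyfit(S,L,1)
```

View pics/ins2.png

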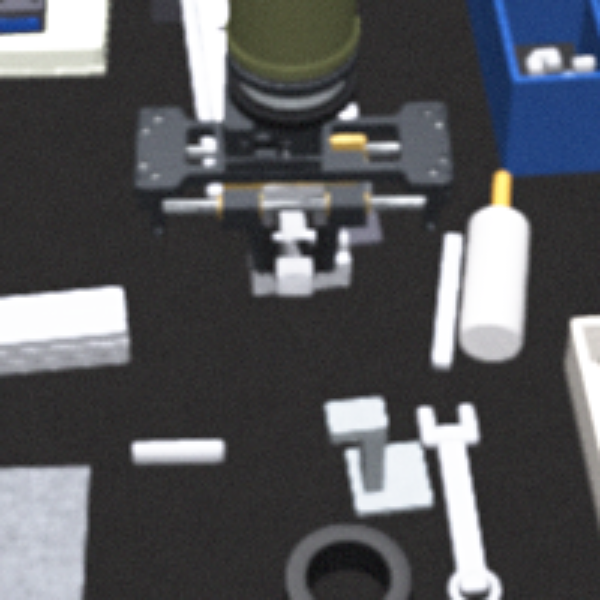

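The side crop shows the bar's butt at (293,270) inside the fingers over the fulcrum. The hook at (355,430) is clear, and nothing else was touched.

```bash

python3 -m creep '[[0,0,0.2,0],[-0.1,0,0.4,0],[-0.4,0,1,0],[-0.8,0,1.6,0],[-1.15,0,2.2,0],[-1.5,0,2.8,0],[-1.5,0,2.8,0],[-1.5,0,2.8,0]]' 1 20
cat > p3.py <<'E'
# visible butt part of the bar (behind the fingers), side+top clouds: height profile along the tool x
from m import *
from to import wm,mw,PSI
import sys
o=env.get_obs();a=o['ee_rot'][2];p=o['position'];d=np.array([np.cos(a),np.sin(a)])
for n in('side','top'):
    w=cloud(shot(n));q=w[...,:2]-p[:2];s=q@d;l=q@np.array([d[1],-d[0]])
    m=(abs(l)<.010)&(s<-.012)&(s>-.09)&(w[...,2]>.03)&(w[...,2]<p[2]+.08)
    r=[(int(t*1e3),np.round(1e3*np.median(w[...,2][m&(abs(s-t)<.003)]),1),int((m&(abs(s-t)<.003)).sum())) for t in np.arange(-.085,-.01,.006) if (m&(abs(s-t)<.003)).sum()>5]
    print(n,r)
    # slide top near lip: table heights
    t=[]
    for y in(10,20,100,150):
        for x in(-30,-40,30,40):
            c=mw(x,y);k=(np.hypot(w[...,0]-c[0],w[...,1]-c[1])<.006)&(w[...,2]>.03)&(w[...,2]<.12)
            if k.sum()>2:t.append((y,x,round(1e3*float(np.median(w[...,2][k])),1)))
    print('  slide',t)
print('tool mount',wm(p).round(1),'z %.1f'%(p[2]*1e3),'yaw-m %.3f'%(a-np.pi/2-PSI),'F',o['wrist_force'].round(1),'T',o['wrist_torque'].round(2),'w',o['gripper_width'].round(3))
E
python3 p3.py
```

```text
time_s: 27.15
position: [0.6091, -0.1542, 0.1146]
ee_rot: [-3.141, -0.0, 1.514]
wrist_force: [0.7, -0.5, -4.4]
gripper_width: 0.291
finger_force: 20.0
side [(-54, np.float64(138.8), 15), (-48, np.float64(141.6), 54), (-42, np.float64(145.3), 24), (-36, np.float64(141.9), 12), (-30, np.float64(138.5), 19), (-24, np.float64(138.8), 26), (-18, np.float64(133.0), 10), (-12, np.float64(129.9), 11)]
  slide [(10, 40, 58.4), (100, -40, 72.8), (150, -30, 74.4), (150, -40, 73.5)]
top []
  slide [(10, -30, 48.3), (10, -40, 58.4), (10, 30, 47.0), (10, 40, 57.6), (20, -30, 71.1), (20, -40, 71.5), (20, 30, 71.4), (20, 40, 71.9), (100, -30, 71.5), (100, -40, 71.8), (100, 30, 71.9), (100, 40, 71.5), (150, -30, 71.3), (150, -40, 72.0), (150, 30, 71.3), (150, 40, 71.0)]Traceback (most recent call last):
  File "p3.py", line 18, in <module>
    print('tool mount',wm(p).round(1),'z %.1f'%(p[2]*1e3),'yaw-m %.3f'%(a-np.pi/2-PSI),'F',o['wrist_force'].round(1),'T',o['wrist_torque'].round(2),'w',o['gripper_width'].round(3))
                                                                                                                                                        ^^^^^^^^^^^^^^^^^^^^^^^^
AttributeError: 'float' object has no attribute 'round'
```

```bash
sed -i "s/o\['gripper_width'\].round(3)/o['gripper_width']/" p3.py
python3 -m creep '[[-0.15,0,0.35,0],[-0.3,0,0.7,0],[-0.45,0,1.05,0],[-0.55,0,1.4,0],[-0.65,0,1.75,0],[-0.75,0,2.05,0],[-0.85,0,2.35,0],[-0.96,0,2.65,0]]' 1 25
python3 -m creep '[[0,0,0,0]]'
python3 p3.py
```

```text
time_s: 28.05
position: [0.6096, -0.1658, 0.0902]
ee_rot: [3.139, 0.003, 1.512]
wrist_force: [-2.0, -1.9, 11.1]
gripper_width: 0.296
finger_force: 25.0
time_s: 28.15
position: [0.6095, -0.1658, 0.0899]
ee_rot: [3.139, 0.003, 1.512]
wrist_force: [-1.0, -2.1, 9.4]
gripper_width: 0.292
finger_force: 25.0
side [(-54, np.float64(107.5), 35), (-48, np.float64(112.8), 38), (-42, np.float64(112.6), 15), (-36, np.float64(110.4), 23), (-30, np.float64(108.7), 19), (-24, np.float64(108.8), 29), (-18, np.float64(103.8), 21), (-12, np.float64(102.6), 11)]
  slide [(100, -40, 75.9), (150, -40, 76.0)]
top []
  slide [(10, -30, 51.1), (10, -40, 62.7), (10, 30, 50.4), (10, 40, 61.8), (20, -30, 76.0), (20, -40, 75.7), (20, 30, 76.2), (20, 40, 75.7), (100, -30, 74.2), (100, -40, 74.8), (100, 30, 74.7), (100, 40, 73.8), (150, -30, 73.9), (150, -40, 73.5), (150, 30, 74.1), (150, 40, 73.1)]
tool mount [ -20.2 -184.9] z 89.9 yaw-m -0.120 F [-1.  -2.1  9.4] T [-0.37  0.4   0.07] w 0.2918713097932743
```

```bash

python3 -m creep '[[-0.1,0,0.4,0],[-0.2,0,0.8,0],[-0.25,0,1.2,0],[-0.3,0,1.6,0],[-0.35,0,2,0],[-0.4,0,2.4,0],[-0.45,0,2.8,0],[-0.45,0,2.8,0]]' 1 35
python3 -m creep '[[0,0,0,0]]'
python3 p3.py
```

```text
time_s: 29.05
position: [0.6097, -0.1734, 0.0623]
ee_rot: [3.138, 0.007, 1.511]
wrist_force: [-1.4, -6.4, 12.4]
gripper_width: 0.289
finger_force: 35.0
time_s: 29.15
position: [0.6098, -0.1734, 0.0627]
ee_rot: [3.138, 0.007, 1.511]
wrist_force: [-0.9, -6.5, 11.8]
gripper_width: 0.29
finger_force: 35.0
side [(-54, np.float64(74.1), 58), (-48, np.float64(78.0), 25), (-42, np.float64(77.1), 25), (-36, np.float64(76.5), 28), (-30, np.float64(75.8), 21), (-24, np.float64(75.3), 30), (-18, np.float64(73.6), 30), (-12, np.float64(73.5), 14)]
  slide [(10, -40, 74.8), (20, -40, 84.3), (100, -40, 81.6)]
top []
  slide [(10, -30, 56.7), (10, -40, 69.5), (10, 30, 58.0), (10, 40, 68.9), (20, -30, 83.6), (20, -40, 83.4), (20, 30, 82.7), (20, 40, 83.4), (100, -30, 79.1), (100, -40, 79.5), (100, 30, 79.0), (100, 40, 79.5), (150, -30, 76.3), (150, -40, 76.7), (150, 30, 77.1), (150, 40, 76.7)]
tool mount [ -20.4 -192.5] z 62.7 yaw-m -0.121 F [-0.9 -6.5 11.8] T [-1.23  0.29  0.1 ] w 0.29046352947131626
```

```bash

python3 -m creep '[[0,0,0.3,0],[0,0,0.6,0],[-0.05,0,0.9,0],[-0.05,0,1.2,0],[-0.05,0,1.3,0],[-0.05,0,1.3,0]]' 1 25
python3 -m creep '[[0,0,0,0]]'
python3 p3.py
```

```text
time_s: 29.85
position: [0.6099, -0.1748, 0.05]
ee_rot: [3.137, 0.008, 1.51]
wrist_force: [-1.2, -7.7, 14.1]
gripper_width: 0.295
finger_force: 25.0
time_s: 29.95
position: [0.61, -0.1748, 0.0501]
ee_rot: [3.137, 0.008, 1.51]
wrist_force: [-2.7, -7.9, 13.5]
gripper_width: 0.29
finger_force: 25.0
side [(-54, np.float64(57.6), 54), (-48, np.float64(62.1), 22), (-42, np.float64(61.6), 25), (-36, np.float64(61.8), 26), (-30, np.float64(61.1), 27), (-24, np.float64(60.7), 35), (-18, np.float64(60.0), 25), (-12, np.float64(60.3), 17)]
  slide [(10, -40, 73.7), (20, -40, 83.1)]
top []
  slide [(10, -30, 62.1), (10, -40, 73.5), (10, 30, 63.0), (10, 40, 72.6), (20, -30, 86.9), (20, -40, 86.7), (20, 30, 86.7), (20, 40, 86.7), (100, -30, 81.4), (100, -40, 81.2), (100, 30, 81.2), (100, 40, 81.3), (150, -30, 77.5), (150, -40, 77.7), (150, 30, 78.1), (150, 40, 78.2)]
tool mount [ -20.3 -193.9] z 50.1 yaw-m -0.121 F [-2.7 -7.9 13.5] T [-1.55  0.32  0.19] w 0.2899924073493539
```

```bash

python3 -m creep '[[0.02,0.3,0,-0.9],[0.05,0.6,0,-1.8],[0.07,0.9,0,-2.7],[0.1,1.2,0,-3.7],[0.13,1.5,0,-4.6],[0.15,1.8,0,-5.5],[0.17,2.1,0,-6.4],[0.17,2.23,0,-6.9]]' 1 35
python3 -m creep '[[0,0,0,0],[0,0,0,0]]'
python3 p3.py;  python3 - <<'E'
from m import *
shot('side','hk.png');shot('top','hkt.png')
B=cv2.imread('pics/hk.png')[220:380,260:440];A=cv2.imread('pics/hkt.png')[150:310,280:460]
cv2.imwrite('pics/hk2.png',cv2.resize(np.hstack([B,A]),None,fx=2.2,fy=2.2,interpolation=2))
E
```

```text
time_s: 30.85
position: [0.6298, -0.1746, 0.0491]
ee_rot: [-3.139, 0.008, 1.63]
wrist_force: [-4.5, -6.7, 12.4]
gripper_width: 0.292
finger_force: 35.0
time_s: 31.05
position: [0.63, -0.1746, 0.0491]
ee_rot: [-3.14, 0.008, 1.63]
wrist_force: [-3.9, -7.2, 11.8]
gripper_width: 0.288
finger_force: 35.0
side [(-54, np.float64(58.5), 70), (-48, np.float64(72.3), 69), (-42, np.float64(78.2), 29), (-36, np.float64(79.3), 34), (-30, np.float64(78.6), 26), (-24, np.float64(77.2), 11), (-18, np.float64(60.0), 6), (-12, np.float64(60.7), 7)]
  slide [(10, -30, 63.8), (10, -40, 70.8), (20, -30, 82.3), (20, -40, 86.1), (100, -30, 84.1), (100, -40, 82.9)]
top []
  slide [(10, -30, 62.7), (10, -40, 74.0), (10, 30, 62.5), (10, 40, 73.4), (20, -30, 86.9), (20, -40, 87.5), (20, 30, 87.0), (20, 40, 87.2), (100, -30, 81.3), (100, -40, 81.4), (100, 30, 82.2), (100, 40, 82.3), (150, -30, 78.8), (150, -40, 78.3), (150, 30, 77.7), (150, 40, 78.6)]
tool mount [  -0.3 -195. ] z 49.1 yaw-m -0.002 F [-3.9 -7.2 11.8] T [-1.43  1.   -0.03] w 0.2881578632837554
```

View pics/hk2.png

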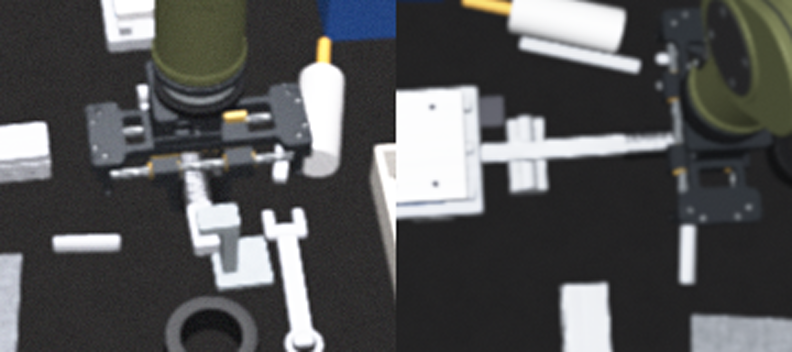

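The left crop shows the butt at (205,235) tucked under the hook arm at (215,215). The right crop shows the blade under the slide at (485,150) and the bar over the fulcrum.

```bash

python3 -m creep '[[0,0.15,0,0],[0,0.3,0,0],[0,0.3,0,0]]'
python3 -m creep '[[0,0,-0.1,0],[0,0,-0.2,0],[0,0,-0.3,0],[0,0,-0.4,0],[0,0,-0.4,0],[0,0,-0.4,0]]'
python3 p3.py
python3 -m creep '[[0,0,-0.1,0],[0,0,-0.2,0],[0,0,-0.2,0]]'
python3 p3.py
```

```text
time_s: 31.55
position: [0.632, -0.1744, 0.0489]
ee_rot: [-3.138, 0.009, 1.631]
wrist_force: [-5.3, -8.0, 12.4]
gripper_width: 0.286
finger_force: 35.0
time_s: 32.15
position: [0.6325, -0.1741, 0.0526]
ee_rot: [-3.139, 0.008, 1.631]
wrist_force: [-4.7, -7.0, 8.7]
gripper_width: 0.288
finger_force: 35.1
side [(-54, np.float64(62.9), 68), (-48, np.float64(77.0), 63), (-42, np.float64(79.8), 25), (-36, np.float64(79.1), 28), (-30, np.float64(79.2), 29), (-18, np.float64(64.1), 6), (-12, np.float64(63.5), 13)]
  slide [(10, -30, 64.1), (10, -40, 72.6), (20, -30, 82.0), (20, -40, 85.2), (100, -30, 83.3), (100, -40, 83.7)]
top []
  slide [(10, -30, 61.1), (10, -40, 72.5), (10, 30, 61.6), (10, 40, 71.3), (20, -30, 86.4), (20, -40, 86.1), (20, 30, 86.0), (20, 40, 85.7), (100, -30, 81.3), (100, -40, 80.6), (100, 30, 80.6), (100, 40, 80.8), (150, -30, 77.6), (150, -40, 78.0), (150, 30, 77.7), (150, 40, 77.3)]
tool mount [   2.2 -194.6] z 52.6 yaw-m -0.000 F [-4.7 -7.   8.7] T [-1.45  0.96  0.28] w 0.28759908706483145
time_s: 32.55
position: [0.6325, -0.1739, 0.0542]
ee_rot: [-3.139, 0.008, 1.632]
wrist_force: [-2.1, -6.6, 6.2]
gripper_width: 0.291
finger_force: 35.1
side [(-54, np.float64(66.0), 71), (-48, np.float64(77.7), 49), (-42, np.float64(79.0), 26), (-36, np.float64(79.1), 28), (-30, np.float64(79.5), 26), (-24, np.float64(132.8), 10), (-18, np.float64(65.3), 7), (-12, np.float64(65.0), 14)]
  slide [(10, -30, 64.1), (10, -40, 70.4), (20, -30, 79.0), (20, -40, 84.1), (100, -30, 82.3), (100, -40, 82.5), (150, -40, 77.4)]
top []
  slide [(10, -30, 61.3), (10, -40, 72.3), (10, 30, 60.8), (10, 40, 71.8), (20, -30, 85.4), (20, -40, 85.8), (20, 30, 84.8), (20, 40, 85.3), (100, -30, 80.6), (100, -40, 81.1), (100, 30, 80.8), (100, 40, 80.7), (150, -30, 78.0), (150, -40, 77.6), (150, 30, 77.6), (150, 40, 77.6)]
tool mount [   2.3 -194.4] z 54.2 yaw-m -0.000 F [-2.1 -6.6  6.2] T [-1.5   0.72  0.3 ] w 0.2906963535419632
```

```bash

python3 -m creep '[[0,0,0,0],[0,0,-0.1,0],[0,0,-0.2,0],[0,0,-0.2,0]]' 1 25
python3 -m creep '[[0,0,0,0],[0,0,0,0],[0,0,-0.1,0],[0,0,-0.1,0],[0,0,-0.1,0]]' 1 12
python3 -m creep '[[0,0,0,0],[0,0,0,0],[0,0,0,0]]' 1 5
python3 p3.py
```

```text
time_s: 33.05
position: [0.6325, -0.1739, 0.0544]
ee_rot: [-3.139, 0.007, 1.632]
wrist_force: [0.8, -7.3, -6.4]
gripper_width: 0.289
finger_force: 25.1
time_s: 33.55
position: [0.6325, -0.1738, 0.0546]
ee_rot: [-3.139, 0.006, 1.631]
wrist_force: [2.3, -7.1, -10.8]
gripper_width: 0.294
finger_force: 12.0
time_s: 33.85
position: [0.6324, -0.1725, 0.0553]
ee_rot: [-3.139, 0.005, 1.632]
wrist_force: [-0.3, -5.1, -4.6]
gripper_width: 0.299
finger_force: 5.0
side [(-60, np.float64(61.9), 6), (-54, np.float64(68.4), 87), (-48, np.float64(78.5), 37), (-42, np.float64(79.8), 24), (-36, np.float64(78.7), 31), (-30, np.float64(78.8), 20), (-24, np.float64(133.2), 11), (-18, np.float64(65.0), 12), (-12, np.float64(64.3), 17)]
  slide [(10, -30, 62.6), (10, -40, 70.4), (20, -30, 80.1), (20, -40, 85.3), (100, -30, 82.8), (100, -40, 83.2), (150, -40, 82.7)]
top []
  slide [(10, -30, 61.2), (10, -40, 72.4), (10, 30, 60.1), (10, 40, 71.1), (20, -30, 85.3), (20, -40, 85.4), (20, 30, 85.6), (20, 40, 86.0), (100, -30, 80.7), (100, -40, 81.0), (100, 30, 80.3), (100, 40, 80.6), (150, -30, 77.2), (150, -40, 77.8), (150, 30, 78.0), (150, 40, 77.3)]
tool mount [   2.2 -193. ] z 55.3 yaw-m -0.000 F [-0.3 -5.1 -4.6] T [-1.14 -0.06  0.05] w 0.2993548879702659
```

```bash

python3 -m creep '[[0,0,0,0],[0,0,0,0],[0,0,0,0],[0,0,0,0]]' -0.2
python3 -m creep '[[0,0,-0.5,0],[0,0,-2,0],[0,0,-5,0],[0,0,-9,0],[0,0,-13,0],[0,0,-16,0],[0,0,-16,0]]'
python3 -m creep '[[0,-3,0,0],[0,-7,0,0],[0,-11,0,0],[0,-15,0,0],[0,-15,0,0]]'
python3 - <<'E'
from m import *
from to import *
for n in('side','top'):
    w=cloud(shot(n,n+'_c.png'));print(n)
    for y in(20,100,150):
        t=[]
        for x in(-40,-30,30,40):
            c=mw(x,y);k=(np.hypot(w[...,0]-c[0],w[...,1]-c[1])<.006)&(w[...,2]>.03)&(w[...,2]<.12)
            if k.sum()>2:t.append(round(1e3*float(np.median(w[...,2][k])),1))
        print(' slide',y,t)
    for y in range(-255,0,20):
        c=mw(2,y);k=(np.hypot(w[...,0]-c[0],w[...,1]-c[1])<.005)&(w[...,2]>.02)
        if k.sum()>2: print(y,round(1e3*float(np.median(w[...,2][k])),1),end='; ')
    print('pile');blobs(w,region(w,(.3,.52),(-.15,.0),(.028,.05)),60)
B=cv2.imread('pics/side_c.png')[180:380,240:440];cv2.imwrite('pics/c2.png',cv2.resize(B,None,fx=2.5,fy=2.5,interpolation=2))
E
python3 to.py .388 -.083 .2 0.047
```

```text
time_s: 34.35
position: [0.6341, -0.1678, 0.0567]
ee_rot: [3.141, -0.0, 1.634]
wrist_force: [-0.4, -0.1, -0.3]
gripper_width: 0.6
finger_force: 0.0
time_s: 35.05
position: [0.6369, -0.168, 0.223]
ee_rot: [3.131, 0.002, 1.634]
wrist_force: [-0.3, 0.9, 0.0]
gripper_width: 0.602
finger_force: 0.0
time_s: 35.55
position: [0.4766, -0.1789, 0.2159]
ee_rot: [-3.132, 0.001, 1.633]
wrist_force: [0.8, -0.3, 0.2]
gripper_width: 0.599
finger_force: 0.0
side
 slide 20 [83.1, 78.9, 79.1, 85.6]
 slide 100 [81.7, 82.3, 82.8, 82.2]
 slide 150 [81.2, 79.9, 79.8, 78.2]
-255 63.3; -235 79.5; -195 63.0; -175 62.8; -155 60.5; -135 58.4; -115 56.9; -95 54.3; -75 52.3; -55 51.6; -35 50.1; -15 48.8; pile
  px 1090 uv [219 276  63  24] [428.4 -82.5] [ 47.6 129.9] longaxis 0.051 z med 37.1
top
 slide 20 [85.7, 85.3, 85.7, 86.0]
 slide 100 [80.6, 81.0, 80.4, 80.8]
 slide 150 [77.1, 77.7, 77.2, 77.7]
-235 77.7; -215 63.1; -195 60.8; -175 58.6; -155 58.0; -135 56.1; -115 55.1; -95 52.4; -75 51.2; -55 50.0; -35 47.3; -15 46.4; pile
  px 1254 uv [357 279  23  65] [428.8 -82. ] [ 40.3 129.9] longaxis 0.047 z med 35.1
t 35.65 pos [ 0.4835 -0.1781  0.2169] rot [3.1414e+00 6.0000e-04 1.6334e+00] shift [10.09 -8.93  1.68] turn 90.89
```

View pics/c2.png

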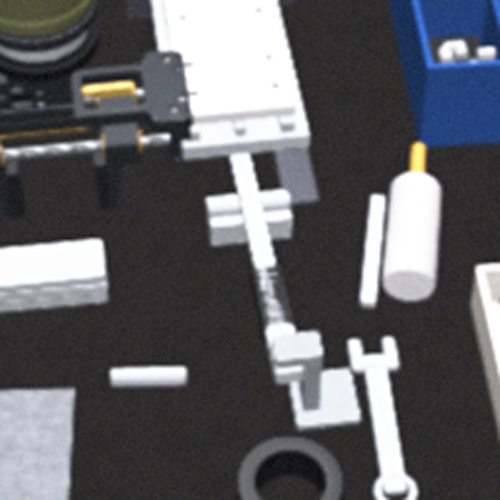

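The crop shows the bar's butt at (285,350) caught under the hook arm at (300,345). The slide is held up, and the pile, dowel, tape and wrench are undisturbed.

```bash

python3 -m creep '[[0,0,0,8],[1,0,0,16],[2,-1,0,24],[4,-2,0,32],[6,-4,0,40],[8,-6,0,48],[10,-8,0,56],[10,-9,0,64]]' -1
python3 -m creep '[[0,0,0,8],[0,0,0,16],[0,0,0,24],[0,0,0,27],[0,0,0,27],[0,0,0,27]]' -0.3
python3 to.py .389 -.084 .0255 0.048; python3 -c "
from h import *;print(env.get_obs()['q'].round(2))"
```

```text
time_s: 36.45
position: [0.3879, -0.0808, 0.2167]
ee_rot: [-3.141, -0.001, 0.517]
wrist_force: [0.1, 0.9, 0.7]
gripper_width: 0.997
finger_force: 0.0
time_s: 37.05
position: [0.3892, -0.0832, 0.2165]
ee_rot: [-3.142, -0.001, 0.048]
wrist_force: [-0.1, 0.2, 0.1]
gripper_width: 0.652
finger_force: 0.0
t 37.05 pos [ 0.3892 -0.0832  0.2165] rot [-3.1415e+00 -1.4000e-03  4.8300e-02] shift [-0.05  0.08 19.1 ] turn 0.02
[ 0.18  0.45 -0.12  2.24  0.12  0.45 -1.56]
```

```bash

python3 -m creep '[[0,0,3,0],[0,0.1,6,0],[0,0.1,9,0],[0,0.1,12,0],[0,0.1,15,0],[0,0.1,17,0],[0,0.1,18.2,0],[0,0.1,18.2,0]]'
python3 -m creep '[[0,0,0,0],[0,0,0,0]]'
python3 to.py .389 -.084 .0265 0.048
```

```text
time_s: 37.85
position: [0.4005, -0.0885, 0.0561]
ee_rot: [-3.138, 0.022, 0.048]
wrist_force: [-0.1, -0.4, 0.2]
gripper_width: 0.652
finger_force: 0.0
time_s: 38.05
position: [0.3996, -0.0887, 0.0568]
ee_rot: [-3.139, 0.022, 0.047]
wrist_force: [0.2, -0.7, 0.8]
gripper_width: 0.651
finger_force: 0.0
t 38.05 pos [ 0.3996 -0.0887  0.0568] rot [-3.1388  0.0224  0.0469] shift [-0.97 -0.51  3.05] turn -0.06
```

```bash

python3 -m creep '[[0,0,-2,0],[0,0,-5,0],[1,0,-5,0],[2.5,0,-5,0],[2.5,0,-5,0],[2.5,0,-5,0]]'
python3 to.py .427 -.0823 .0265 0.048
```

```text
time_s: 38.65
position: [0.4249, -0.0877, 0.1061]
ee_rot: [-3.139, 0.023, 0.046]
wrist_force: [-1.0, -0.1, 0.4]
gripper_width: 0.652
finger_force: 0.0
t 38.65 pos [ 0.4249 -0.0877  0.1061] rot [-3.1391  0.0235  0.0462] shift [ 0.42 -0.51  7.95] turn -0.10
```

```bash

python3 -m creep '[[0.1,-0.1,1,0],[0.2,-0.3,3,0],[0.3,-0.5,5,0],[0.4,-0.5,6.5,0],[0.4,-0.5,7.4,0],[0.4,-0.5,7.4,0]]'
python3 to.py .427 -.0823 .0265 0.048
```

```text
time_s: 39.25
position: [0.4258, -0.0821, 0.0313]
ee_rot: [-3.14, 0.026, 0.048]
wrist_force: [-0.4, 0.5, -0.0]
gripper_width: 0.647
finger_force: 0.0
t 39.25 pos [ 0.4258 -0.0821  0.0313] rot [-3.1402  0.0264  0.0483] shift [0.13 0.03 0.47] turn 0.02
```

```bash

python3 -m creep '[[0.1,0,0.2,0],[0.1,0,0.45,0],[0.1,0,0.45,0]]'
python3 -m creep '[[0,0,0,0],[0,0,0,0],[0,0,0,0],[0,0,0,0],[0,0,0,0],[0,0,0,0]]' 1 40
python3 -m creep '[[0,0,-0.3,0],[0,0,-0.8,0],[0,0,-2,0],[0,0,-4,0],[0,0,-6,0],[0,0,-8,0],[0,0,-8,0]]'
python3 - <<'E'
from m import *
o=env.get_obs();print(o['position'],o['ee_rot'])
for n in('side','top'):
    w=cloud(shot(n));print(n);blobs(w,region(w,(.33,.52),(-.15,.0),(.015,.05)),60);blobs(w,region(w,(.33,.52),(-.15,.0),(.07,.14)),60)
    m=region(w,(.33,.52),(-.105,-.06),(.07,.125))
    for x in np.arange(.37,.5,.02):
        k=m&(abs(w[...,0]-x)<.005)
        if k.sum()>3: print(round(x,2),k.sum(),np.round(1e3*np.median(w[...,2][k]),1))
E
python3 to.py -144 50 .11 0.061 m
```

```text
time_s: 39.55
position: [0.4284, -0.0824, 0.0279]
ee_rot: [-3.139, 0.022, 0.046]
wrist_force: [-0.0, 0.2, 0.4]
gripper_width: 0.653
finger_force: 0.0
time_s: 40.15
position: [0.4285, -0.0824, 0.0279]
ee_rot: [-3.139, 0.022, 0.046]
wrist_force: [0.7, -0.3, 4.6]
gripper_width: 0.447
finger_force: 40.0
time_s: 40.85
position: [0.431, -0.0829, 0.1091]
ee_rot: [-3.139, 0.02, 0.045]
wrist_force: [0.7, 0.3, -2.7]
gripper_width: 0.443
finger_force: 40.0
[ 0.43097623 -0.08285594  0.10911439] [-3.13890819  0.01959865  0.04495823]
side
  px 1099 uv [220 280  63  23] [428.4 -82.8] [ 46.2 131.3] longaxis 0.018 z med 25.1
  px 313 uv [262 250  18  20] [478.1 -80.7] [34.1 47.3] longaxis -1.540 z med 118.3
  px 178 uv [214 255  12  19] [375.8 -86.4] [20.6 44.8] longaxis -1.512 z med 117.8
0.37 78 117.9
0.39 5 112.8
0.47 91 118.1
0.49 93 118.9
top
  px 65 uv [358 330   6  13] [377.4 -68.6] [ 9.9 24.4] longaxis 0.022 z med 23.0
  px 203 uv [361 275  21  12] [485.8 -79.7] [19.2 39.6] longaxis -1.476 z med 115.3
  px 297 uv [364 329  22  17] [380.8 -84.9] [29.4 39.2] longaxis -1.546 z med 115.1
0.37 106 115.1
0.39 62 115.0
0.47 4 113.9
0.49 104 115.3
t 40.95 pos [ 0.43   -0.0829  0.1074] rot [-3.1392  0.0226  0.0456] shift [  4.81 -14.2   -0.34] turn -0.89
```

```bash

python3 -m creep '[[0.8,-2.2,0,0],[1.6,-5,0,-0.3],[2.6,-8,0,-0.6],[3.6,-11,0,-0.9],[4.6,-13.5,0,-0.9],[4.8,-14.2,0,-0.9],[4.8,-14.2,0,-0.9],[4.8,-14.2,0,-0.9]]'
python3 to.py -144 50 .005 0.061 m
```

```text
time_s: 41.75
position: [0.4704, 0.0597, 0.1061]
ee_rot: [-3.141, 0.025, 0.061]
wrist_force: [0.0, -0.3, -3.2]
gripper_width: 0.446
finger_force: 40.0
t 41.75 pos [0.4704 0.0597 0.1061] rot [-3.1413  0.0253  0.0611] shift [ 0.39 -0.13 10.1 ] turn 0.01
```

```bash

python3 -m creep '[[0.3,-0.1,2,0],[0.3,-0.1,4.5,0],[0.3,-0.1,7,0],[0.3,-0.1,8.5,0],[0.3,-0.1,9.3,0],[0.3,-0.1,9.8,0],[0.3,-0.1,9.9,0],[0.3,-0.1,9.9,0]]'
python3 to.py -144 50 .0045 0.061 m
```

```text
time_s: 42.55
position: [0.4722, 0.0622, 0.008]
ee_rot: [-3.139, 0.023, 0.061]
wrist_force: [-1.3, -0.1, -3.0]
gripper_width: 0.449
finger_force: 40.0
t 42.55 pos [0.4722 0.0622 0.008 ] rot [-3.1392  0.0226  0.0611] shift [-0.06  0.1   0.35] turn 0.00
```

```bash

python3 -m creep '[[0,0.1,0.1,0],[0,0.1,0.2,0],[0,0.1,0.3,0],[0,0.1,0.35,0],[0,0.1,0.35,0]]'
python3 -m creep '[[0,0,0,0],[0,0,0,0],[0,0,0,0],[0,0,0,0]]' -0.2
python3 -m creep '[[0,0,-1,0],[0,0,-3,0],[0,0,-6,0],[-1,0,-9,0],[-4,0,-9,0],[-4,0,-9,0]]'
cat > sh.py <<'E'
from m import *
from to import *
for n in('side','top'):
    w=cloud(shot(n));m=region(w,(.38,.62),(-.0,.14),(.007,.02))
    n_,l,s,_=cv2.connectedComponentsWithStats(m.astype(np.uint8),connectivity=4)
    i=1+s[1:,4].argmax();P=w[l==i];c,sz,a=box(P);print(n,s[i,4],c,sz,a,'mount',wm(c/1000).round(1),'z',np.round(1e3*np.median(P[:,2]),1))
    for e in (0.2,1,99,99.8):
        q=np.array([wm(p) for p in P]);print('   pct',e,np.percentile(q,e,axis=0).round(1))
E
python3 sh.py; python3 to.py -185 50 .004 0.061 m
```

```text
time_s: 43.05
position: [0.4722, 0.0619, 0.0044]
ee_rot: [-3.139, 0.023, 0.062]
wrist_force: [-0.1, -0.0, -2.6]
gripper_width: 0.448
finger_force: 40.0
time_s: 43.45
position: [0.4724, 0.062, 0.0045]
ee_rot: [-3.139, 0.022, 0.062]
wrist_force: [-0.7, -0.2, 0.9]
gripper_width: 0.603
finger_force: 0.0
time_s: 44.05
position: [0.4307, 0.0583, 0.0962]
ee_rot: [-3.14, 0.026, 0.063]
wrist_force: [0.2, -0.2, -0.2]
gripper_width: 0.601
finger_force: 0.0
side 817 [471.6  60.8] [ 47.5 129.7] longaxis 0.076 mount [-144.    49.7] z 13.3
   pct 0.2 [-208.7   26.4]
   pct 1 [-207.1   28.2]
   pct 99 [-80.6  72. ]
   pct 99.8 [-79.7  73.1]
top 24 [535.9  52.4] [ 7.4 17.3] longaxis 1.105 mount [-80.4  37.4] z 11.7
   pct 0.2 [-87.8  31.3]
   pct 1 [-87.5  31.4]
   pct 99 [-78.6  45.9]
   pct 99.8 [-78.5  46.2]
t 44.15 pos [0.4342 0.0591 0.0955] rot [-3.1393  0.0225  0.0625] shift [-0.15  0.05  9.15] turn 0.08
```

```bash

python3 -m creep '[[-0.1,0.05,2,0],[-0.1,0.05,4,0],[-0.1,0.05,6,0],[-0.1,0.05,7.5,0],[-0.1,0.05,8.5,0],[-0.1,0.05,9,0],[-0.1,0.05,9.1,0],[-0.1,0.05,9.1,0]]'
python3 -m creep '[[0,0,0,0]]'
python3 to.py -185 50 .004 0.061 m; python3 -c "
from h import *;print(env.get_obs()['q'].round(2))"
```

```text
time_s: 44.95
position: [0.4383, 0.0596, 0.0095]
ee_rot: [-3.139, 0.034, 0.061]
wrist_force: [0.7, -0.3, 0.1]
gripper_width: 0.6
finger_force: 0.0
time_s: 45.05
position: [0.4381, 0.0595, 0.0097]
ee_rot: [-3.139, 0.034, 0.062]
wrist_force: [0.7, -0.1, 0.1]
gripper_width: 0.599
finger_force: 0.0
t 45.05 pos [0.4381 0.0595 0.0097] rot [-3.1389  0.0337  0.0616] shift [-0.73  0.04  0.6 ] turn 0.03
[-0.2   0.94 -0.05  2.21  0.91  0.04 -2.65]
```

```bash

python3 -m creep '[[0.4,0,0,0],[0.8,0,0.2,0],[0.8,0,0.4,0],[0.8,0,0.5,0],[0.8,0,0.5,0]]'
python3 to.py -174 50 .004 0.061 m; python3 -c "
from h import *;print(env.get_obs()['q'].round(2))"
```

```text
time_s: 45.55
position: [0.4455, 0.06, 0.0038]
ee_rot: [-3.14, 0.035, 0.062]
wrist_force: [-0.6, 0.0, 0.2]
gripper_width: 0.602
finger_force: 0.0
t 45.55 pos [0.4455 0.06   0.0038] rot [-3.1397  0.0351  0.0624] shift [-0.38  0.04 -0.01] turn 0.08
[-0.19  0.95 -0.07  2.19  0.91  0.06 -2.65]
```

```bash

python3 -m creep '[[0,0,0,0],[0,0,0,0],[0,0,0,0],[0,0,0,0],[0,0,0,0]]' 1 20
python3 -m creep '[[0.6,0,-0.02,0],[1.3,0,-0.045,0],[2,0,-0.07,0],[2.7,0,-0.095,0],[3.4,0,-0.12,0],[4.2,0,-0.15,0],[5,0,-0.18,0],[5,0,-0.18,0]]'
python3 -m creep '[[0,0,0,0],[0,0,0,0],[0,0,0,0],[0,0,0,0]]' -0.2
python3 -m creep '[[0,0,-1,0],[0,0,-2,0],[0,0,-4,0],[-1,0,-6,0],[-3,0,-8,0],[-3,0,-8,0]]'
python3 sh.py; python3 to.py -141 50 .004 0.061 m;python3 -c "
from h import *;print(env.get_obs()['q'].round(2))"
```

```text
time_s: 46.05
position: [0.4455, 0.0601, 0.004]
ee_rot: [-3.139, 0.035, 0.063]
wrist_force: [-0.2, -0.6, -0.9]
gripper_width: 0.452
finger_force: 20.0
time_s: 46.85
position: [0.4972, 0.063, 0.004]
ee_rot: [-3.139, 0.032, 0.061]
wrist_force: [1.5, -0.4, -0.9]
gripper_width: 0.45
finger_force: 20.0
time_s: 47.25
position: [0.4954, 0.0632, 0.0041]
ee_rot: [-3.14, 0.035, 0.063]
wrist_force: [-0.1, 0.4, 0.1]
gripper_width: 0.596
finger_force: 0.0
time_s: 47.85
position: [0.4673, 0.061, 0.0876]
ee_rot: [-3.14, 0.033, 0.063]
wrist_force: [0.3, -0.1, -0.4]
gripper_width: 0.601
finger_force: 0.0
side 649 [523.   63.6] [ 47.5 129.1] longaxis 0.041 mount [-92.6  49.3] z 13.2
   pct 0.2 [-156.8   25.4]
   pct 1 [-156.    27.9]
   pct 99 [-32.9  71.5]
   pct 99.8 [-28.6  73. ]
t 47.95 pos [0.4692 0.0612 0.0858] rot [-3.1393  0.0327  0.0623] shift [0.81 0.04 8.16] turn 0.07
[ 0.03  0.81 -0.41  2.1   0.76  0.42 -2.49]Traceback (most recent call last):
  File "sh.py", line 6, in <module>
    i=1+s[1:,4].argmax();P=w[l==i];c,sz,a=box(P);print(n,s[i,4],c,sz,a,'mount',wm(c/1000).round(1),'z',np.round(1e3*np.median(P[:,2]),1))
        ~~~~~~~~~~~~~~^^
ValueError: attempt to get argmax of an empty sequence
```

```bash

python3 -m creep '[[0.8,0,2,0],[0.8,0,4,0],[0.8,0,6,0],[0.8,0,7.2,0],[0.8,0,7.9,0],[0.8,0,8.1,0],[0.8,0,8.1,0],[0.8,0,8.1,0]]'
python3 -m creep '[[0,0,0,0],[0,0,0,0],[0,0,0,0],[0,0,0,0],[0,0,0,0]]' 1 20
python3 to.py -108 50 .004 0.061 m
python3 - <<'E'
from h import *; from to import wm; print(wm(env.get_obs()['position']))
E
```

```text
time_s: 48.75
position: [0.4741, 0.0618, 0.0042]
ee_rot: [-3.139, 0.034, 0.062]
wrist_force: [-0.1, 0.6, -0.3]
gripper_width: 0.598
finger_force: 0.0
time_s: 49.25
position: [0.474, 0.0617, 0.0042]
ee_rot: [-3.14, 0.034, 0.062]
wrist_force: [0.2, -0.5, 4.9]
gripper_width: 0.446
finger_force: 20.0
t 49.25 pos [0.474  0.0617 0.0042] rot [-3.1395  0.0337  0.0621] shift [ 3.36  0.05 -0.09] turn 0.07
[-141.58680985   50.43606956]
```

```bash

python3 -m creep '[[0.5,0,-0.02,0],[1,0.01,-0.035,0],[1.5,0.02,-0.05,0],[2,0.03,-0.07,0],[2.5,0.04,-0.085,0],[3,0.04,-0.1,0],[3.3,0.04,-0.11,0],[3.3,0.04,-0.11,0]]'
python3 -m creep '[[0,0,0,0],[0,0,0,0]]'
python3 sh.py 2>/dev/null; python3 to.py -108 50 .004 0.061 m
python3 - <<'E'
from m import *
shot('side','shim.png');B=cv2.imread('pics/shim.png')[160:340,220:420];cv2.imwrite('pics/shim2.png',cv2.resize(B,None,fx=3,fy=3,interpolation=2))
E
```

```text
time_s: 50.05
position: [0.502, 0.0627, 0.0042]
ee_rot: [-3.142, 0.042, 0.063]
wrist_force: [-8.9, -1.2, 13.6]
gripper_width: 0.45
finger_force: 20.0
time_s: 50.25
position: [0.502, 0.0626, 0.0042]
ee_rot: [3.141, 0.042, 0.064]
wrist_force: [-9.3, 0.0, 14.0]
gripper_width: 0.454
finger_force: 20.0
side 141 [576.2  64.5] [45.6 64.2] longaxis 0.028 mount [-39.4  47. ] z 13.0
   pct 0.2 [-72.  25.]
   pct 1 [-71.8  25.6]
   pct 99 [-9.  69.2]
   pct 99.8 [-7.9 70.3]
t 50.35 pos [0.502  0.0627 0.0042] rot [3.1415 0.042  0.0636] shift [ 0.56 -0.03 -0.  ] turn 0.15
```

View pics/shim2.png

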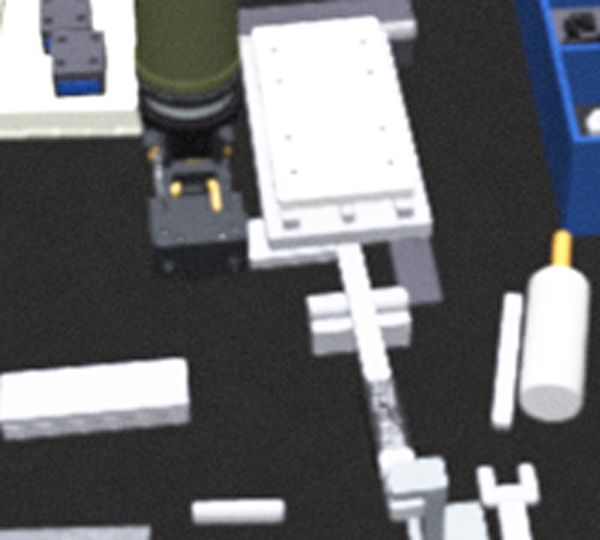

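The crop shows the shim at (290,245) entering under the slide's robot-side corner, with the hand at (200,235) beside it. The push stopped about 5 mm short against some resistance, so I'll check what is touching.

```bash
python3 - <<'E'
from m import *
from to import *
for n in('side','top'):
    w=cloud(shot(n));h=w.reshape(-1,3);h=h[np.isfinite(h).all(1)];M=np.array([wm(p) for p in h[:,:2]]) if 0 else np.c_[np.cos(PSI)*(h[:,0]-O[0])+np.sin(PSI)*(h[:,1]-O[1]),-np.sin(PSI)*(h[:,0]-O[0])+np.cos(PSI)*(h[:,1]-O[1])]*1e3
    z=h[:,2]*1e3
    for a,b in((8,16),(20,40),(40,60),(60,70),(70,90),(90,110),(110,140)):
        k=(z>a)&(z<b)&(M[:,1]>-60)&(M[:,1]<160)&(M[:,0]>-180)&(M[:,0]<0)
        hx=np.histogram(M[k,0],bins=np.arange(-180,1,10))[0];print(n,a,b,hx)
o=env.get_obs();print(o['q'].round(2),o['wrist_force'].round(1),o['wrist_torque'].round(2))
E
```

```text
side 8 16 [ 1  0  0  0  0  3  4  4  1  0  9 50 12 12 20 12 17  3]
side 20 40 [ 0  0  0  0  0  0  0  1  0  0  0  6  1  0 37 51 55  8]
side 40 60 [  0   0   0   0   0   4  16  18   0   0   0  24 154  20  25  23  32 114]
side 60 70 [ 0  0  0  0  1  0  0  2  1  1  2  2 72 24 27 34 33 28]
side 70 90 [  0   0   0  25  56  24  25  28  21  47  21   0  25 215 211 192 195 211]
side 90 110 [ 0  0  0 44 68 49 70 59 76 60 28  0  1  3  2  3  8  3]
side 110 140 [  0   0   0  16  89 144 112 110 120  83  16   0   0   0   0   0   0   0]
top 8 16 [0 0 0 0 0 0 0 0 0 0 0 0 0 0 0 0 0 0]
top 20 40 [0 0 0 0 0 0 0 0 0 0 0 0 1 0 0 0 0 0]
top 40 60 [ 0  0  0  0  0  0  0  0  0  0  0  0 52 12  0  0  0  0]
top 60 70 [0 0 0 0 0 0 0 0 0 0 0 0 1 7 0 0 0 0]
top 70 90 [  0   0   0  10  24   0   0   0   0   0   0   0   0 103 111 129 145 162]
top 90 110 [ 0  0  0 28 41 25 37 24 23  6  0  0  0  0  0  0  0  0]
top 110 140 [ 0  0  0 24 74 87 53 47 14  5  0  0  0  0  0  0  0  0]
[-0.03  0.97 -0.29  2.01  0.82  0.33 -2.52] [-9.4 -0.5 14. ] [0.08 1.91 0.06]
```

```bash

python3 -m creep '[[0,0,-0.1,0],[0,0,-0.1,0]]'
python3 -m creep '[[0,0,-0.1,0],[0,0,-0.1,0]]'
python3 -m creep '[[-0.1,0,0,0],[-0.2,0,0,0],[-0.2,0,0,0]]'
```

```text
time_s: 50.7
position: [0.5064, 0.0634, 0.0046]
ee_rot: [-3.139, 0.035, 0.062]
wrist_force: [-0.3, -0.4, -2.2]
gripper_width: 0.449
finger_force: 20.0
time_s: 50.9
position: [0.507, 0.0634, 0.0056]
ee_rot: [-3.139, 0.034, 0.062]
wrist_force: [0.1, -0.2, -2.7]
gripper_width: 0.455
finger_force: 20.0
time_s: 51.2
position: [0.5047, 0.0633, 0.0058]
ee_rot: [-3.14, 0.035, 0.062]
wrist_force: [0.4, 0.3, -2.2]
gripper_width: 0.451
finger_force: 20.0
```

```bash

python3 to.py -108 50 .0053 0.061 m
python3 -m creep '[[0.2,0,0,0],[0.3,0,0,0],[0.3,0,0,0],[0.3,0,0,0]]'
python3 sh.py 2>/dev/null; python3 to.py -108 50 .0042 0.061 m
python3 - <<'E'
from m import *
from to import *
w=cloud(shot('side'));k=region(w,(.5,.62),(.0,.14),(.003,.02))
# shim robot-side end visible?
c=shot('side');
q=w[k];M=np.array([wm(p) for p in q]);print(np.histogram(M[:,0],bins=np.arange(-130,15,5)))
E
```

```text
t 51.2 pos [0.5047 0.0633 0.0058] rot [-3.1395  0.0346  0.0624] shift [0.29 0.02 0.04] turn 0.08
time_s: 51.6
position: [0.5079, 0.0635, 0.0058]
ee_rot: [-3.139, 0.034, 0.062]
wrist_force: [-0.3, 1.0, -1.9]
gripper_width: 0.45
finger_force: 20.0
side 115 [570.4  53.2] [36.8 69.8] longaxis -0.566 mount [-45.9  36.1] z 13.0
   pct 0.2 [-67.6  26.5]
   pct 1 [-67.4  26.8]
   pct 99 [-8.4 65.8]
   pct 99.8 [-8.1 70.2]
t 51.7 pos [0.5078 0.0635 0.0057] rot [-3.1394  0.0344  0.0623] shift [-0.02  0.02  0.16] turn 0.07
(array([ 0,  0,  7,  8, 15, 10, 10,  6,  9,  9, 12,  5, 28, 54, 25, 14, 15,
       15, 20, 16, 12, 13, 17, 21,  9,  0,  0,  0]), array([-130, -125, -120, -115, -110, -105, -100,  -95,  -90,  -85,  -80,
        -75,  -70,  -65,  -60,  -55,  -50,  -45,  -40,  -35,  -30,  -25,
        -20,  -15,  -10,   -5,    0,    5,   10]))
```

```bash

python3 -m creep '[[0,0,0.05,0],[0,0,0.1,0],[0,0,0.15,0],[0,0,0.15,0]]'
python3 -m creep '[[0,0,0,0],[0,0,0,0],[0,0,0,0],[0,0,0,0]]' -0.2
python3 -m creep '[[0,0,-1,0],[-0.5,0,-2,0],[-1,0,-4,0],[-2,0,-7,0],[-2,0,-11,0],[-2,0,-14,0],[-2,0,-14,0]]'
python3 -m creep '[[0,4,0,0],[0,8,0,0],[0,12,0,-8],[0,16,0,-16],[0,20,0,-24],[0,22,0,-32],[0,22,0,-40],[0,22,0,-48]]'
python3 - <<'E'
from m import *
from to import *
for n in('side','top'):
    w=cloud(shot(n,n+'_d.png'));k=region(w,(.46,.56),(.0,.14),(.006,.02));print(n)
    blobs(w,k,40);q=w[k];M=np.array([wm(p) for p in q]);k=M[:,0]<-63;print('x min',np.percentile(M[k,0],[.5,2]).round(1),'y',np.percentile(M[k,1],[.5,2,50,98,99.5]).round(1))
    # edges slope
    for a,b in((-122,-105),(-100,-80),(-80,-64)):
        j=(M[:,0]>a)&(M[:,0]<b);print(a,b,np.percentile(M[j,1],[1,99]).round(1),'z',np.median(q[j,2]).round(4))
B=cv2.imread('pics/top_d.png')[170:290,180:460];cv2.imwrite('pics/d2.png',cv2.resize(B,None,fx=2.8,fy=2.8,interpolation=2))
E
```

```text
time_s: 52.2
position: [0.5076, 0.0635, 0.0043]
ee_rot: [-3.139, 0.034, 0.062]
wrist_force: [-0.8, -0.7, -2.1]
gripper_width: 0.451
finger_force: 20.0
time_s: 52.6
position: [0.5077, 0.0635, 0.0043]
ee_rot: [-3.139, 0.034, 0.062]
wrist_force: [-0.3, -0.2, -0.7]
gripper_width: 0.602
finger_force: 0.0
time_s: 53.3
position: [0.4945, 0.0629, 0.1491]
ee_rot: [-3.138, 0.027, 0.062]
wrist_force: [0.7, 0.1, 0.3]
gripper_width: 0.599
finger_force: 0.0
time_s: 54.1
position: [0.5052, -0.1586, 0.1439]
ee_rot: [-3.114, 0.022, 0.904]
wrist_force: [0.3, -0.7, -0.8]
gripper_width: 0.599
finger_force: 0.0
side
  px 55 uv [297 233  12   8] [545.8  77.6] [19.5 31.2] longaxis -0.544 z med 14.0
x min [-141.2 -130.1] y [ 12.1  22.8  59.9  90.5 114.8]
-122 -105 [7.9 7.9] z 0.0072
-100 -80 [25.9 67.5] z 0.0117
-80 -64 [ 52.3 112.9] z 0.0134
top
  px 565 uv [288 250  20  31] [524.5  64.4] [39.8 64.3] longaxis 0.071 z med 11.4
x min [-122.8 -122. ] y [30.3 30.8 50.  69.3 69.7]
-122 -105 [30.6 69.4] z 0.0111
-100 -80 [31.  68.5] z 0.0114
-80 -64 [30.8 69.7] z 0.0113
```

View pics/d2.png

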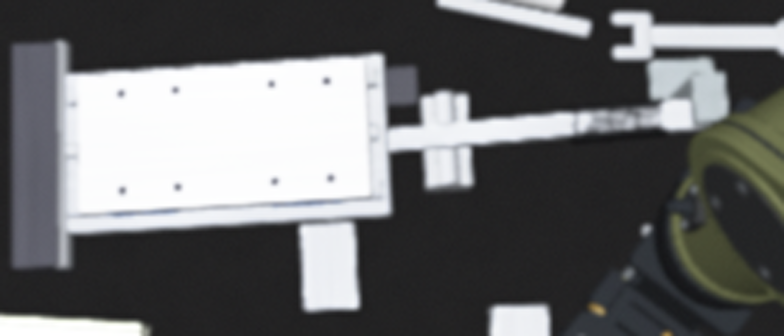

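The crop shows the shim at (330,265), square to the slide's side, with its inner part under the slide. The bar is still caught at the hook at (690,95).

```bash

python3 -m creep '[[0,0,0,-8],[0,0,-1,-16],[0,0,-2,-24],[0,0,-3,-32],[0,0,-3,-40],[0,0,-3,-41.7],[0,0,-3,-41.7],[0,0,-3,-41.7]]'
python3 to.py 1.5 -191 .15 1.632 m
```

```text
time_s: 55.0
position: [0.507, -0.1572, 0.1741]
ee_rot: [-3.106, -0.002, 1.625]
wrist_force: [-0.4, 0.2, 0.2]
gripper_width: 0.602
finger_force: 0.0
t 55.0 pos [ 0.507  -0.1572  0.1741] rot [-3.1063e+00 -1.7000e-03  1.6249e+00] shift [-2.01 12.44  1.97] turn -0.41
```

```bash

python3 - <<'E'
from m import *
from to import *
w=cloud(shot('top'));h=w.reshape(-1,3);h=h[np.isfinite(h).all(1)]
M=np.c_[np.cos(PSI)*(h[:,0]-O[0])+np.sin(PSI)*(h[:,1]-O[1]),-np.sin(PSI)*(h[:,0]-O[0])+np.cos(PSI)*(h[:,1]-O[1]),h[:,2]]*1e3
for y in range(-220,0,15):
    k=(abs(M[:,1]-y)<4)&(abs(M[:,0])<30)&(M[:,2]>39)&(M[:,2]<75)
    if k.sum()>4: print(y,np.percentile(M[k,0],[2,98]).round(1),M[k,0].mean().round(1),np.median(M[k,2]).round(1))
E
python3 -m creep '[[-0.5,3,0,0],[-1,6,0,0],[-1.5,9,0,-0.4],[-2,12,0,-0.4],[-2,12.4,1,-0.4],[-2,12.4,2,-0.4],[-2,12.4,2,-0.4],[-2,12.4,2,-0.4]]'
python3 to.py 1.5 -191 .056 1.632 m
```

```text
-175 [-10.7  12.8] 0.2 59.7
-160 [-11.2  14. ] 0.8 58.2
-145 [-11.5  13. ] -0.4 57.2
-130 [-7.2  7.7] -0.7 55.0
-115 [-7.6  7.7] -0.1 54.4
-100 [-8.   7.7] -0.9 53.1
-85 [-8.4  6.7] -1.2 52.1
-70 [-8.7  7.5] -1.8 50.5
-55 [-8.9  6.7] -1.7 49.5
-40 [-8.6  5.6] -1.5 48.5
-25 [-9.2  6.9] -1.6 46.5
-10 [-9.7  5.3] -2.3 46.2
time_s: 55.85
position: [0.6301, -0.1703, 0.1496]
ee_rot: [-3.105, -0.002, 1.635]
wrist_force: [0.1, -0.8, 0.1]
gripper_width: 0.6
finger_force: 0.0
t 55.85 pos [ 0.6301 -0.1703  0.1496] rot [-3.1052e+00 -2.1000e-03  1.6351e+00] shift [-0.05  0.48  9.35] turn 0.18
```

```bash

python3 -m creep '[[0,0.1,2,0],[0,0.2,4,0],[0,0.3,6,0],[0,0.35,7.5,0],[0,0.4,8.5,0],[0,0.4,9.2,0],[0,0.4,9.3,0],[0,0.4,9.3,0]]'
python3 -m creep '[[0,0,0,0],[0,0,0,0],[0,0,0,0],[0,0,0,0],[0,0,0,0]]' 1 35
python3 p3.py
```

```text
time_s: 56.65
position: [0.6325, -0.1698, 0.0573]
ee_rot: [-3.108, -0.002, 1.635]
wrist_force: [0.3, 0.1, 0.2]
gripper_width: 0.6
finger_force: 0.0
time_s: 57.15
position: [0.6322, -0.1701, 0.0573]
ee_rot: [-3.107, -0.002, 1.635]
wrist_force: [-0.4, 0.1, 1.9]
gripper_width: 0.281
finger_force: 35.0
side [(-60, np.float64(62.4), 44), (-54, np.float64(73.8), 72), (-48, np.float64(79.6), 22), (-42, np.float64(79.2), 26), (-36, np.float64(79.5), 33), (-30, np.float64(78.3), 7), (-24, np.float64(135.5), 16), (-18, np.float64(64.1), 20), (-12, np.float64(64.1), 19)]
  slide [(10, -30, 64.6), (10, -40, 70.1), (20, -30, 83.2), (20, -40, 86.7)]
top []
  slide [(10, -30, 60.5), (10, -40, 72.2), (10, 30, 60.5), (10, 40, 71.6), (20, -30, 85.1), (20, -40, 85.2), (20, 30, 85.3), (20, 40, 86.3), (100, -30, 80.9), (100, -40, 80.5), (100, 30, 80.4), (100, 40, 81.0), (150, -30, 77.9), (150, -40, 77.6), (150, 30, 77.6), (150, 40, 78.0)]
tool mount [   2.2 -190.6] z 57.3 yaw-m 0.003 F [-0.4  0.1  1.9] T [-0.1   0.12  0.08] w 0.28106506420045174
```

```bash

python3 -m creep '[[0,0,0.1,0],[0,0,0.2,0],[0,0,0.3,0],[0,0,0.4,0],[0,0,0.5,0],[0,0,0.6,0],[0,0,0.6,0]]'
python3 p3.py
python3 -m creep '[[0,-0.3,0,0.9],[0,-0.6,0,1.8],[0.02,-0.9,0,2.7],[0.04,-1.2,0,3.7],[0.06,-1.5,0,4.6],[0.08,-1.8,0,5.5],[0.1,-2.1,0,6.4],[0.12,-2.3,0,7]]'
python3 -m creep '[[0,-0.2,0,0.3],[0,-0.2,0,0.3]]'
python3 p3.py
```

```text
time_s: 57.95
position: [0.6326, -0.1704, 0.053]
ee_rot: [-3.108, -0.001, 1.634]
wrist_force: [-3.8, -1.7, 12.9]
gripper_width: 0.281
finger_force: 35.1
side [(-60, np.float64(55.7), 45), (-54, np.float64(70.6), 74), (-48, np.float64(78.4), 43), (-42, np.float64(79.4), 27), (-36, np.float64(79.2), 27), (-30, np.float64(78.4), 10), (-24, np.float64(131.4), 10), (-18, np.float64(62.0), 8), (-12, np.float64(59.6), 17)]
  slide [(10, -30, 64.2), (10, -40, 72.3), (20, -30, 81.7), (20, -40, 86.1)]
top []
  slide [(10, -30, 61.8), (10, -40, 73.6), (10, 30, 61.8), (10, 40, 73.0), (20, -30, 87.3), (20, -40, 86.9), (20, 30, 87.0), (20, 40, 87.1), (100, -30, 81.2), (100, -40, 81.2), (100, 30, 81.6), (100, 40, 81.9), (150, -30, 78.5), (150, -40, 78.0), (150, 30, 77.8), (150, 40, 78.6)]
tool mount [   2.6 -190.9] z 53.0 yaw-m 0.003 F [-3.8 -1.7 12.9] T [-0.29  0.7   0.12] w 0.28109083585841693
time_s: 58.85
position: [0.6138, -0.1707, 0.0548]
ee_rot: [-3.118, 0.002, 1.512]
wrist_force: [4.0, -2.0, 9.9]
gripper_width: 0.291
finger_force: 35.4
time_s: 59.05
position: [0.6116, -0.1705, 0.0549]
ee_rot: [-3.117, 0.002, 1.507]
wrist_force: [3.9, -2.9, 11.2]
gripper_width: 0.287
finger_force: 35.2
side [(-60, np.float64(60.0), 47), (-54, np.float64(63.7), 31), (-48, np.float64(63.8), 27), (-42, np.float64(63.4), 27), (-36, np.float64(62.9), 25), (-30, np.float64(63.0), 21), (-24, np.float64(63.1), 33), (-18, np.float64(62.1), 30), (-12, np.float64(61.6), 13)]
  slide [(10, -30, 85.6), (10, -40, 72.9), (20, -30, 77.8), (20, -40, 84.4)]
top []
  slide [(10, -30, 61.3), (10, -40, 73.0), (10, 30, 61.2), (10, 40, 72.8), (20, -30, 85.6), (20, -40, 86.4), (20, 30, 86.4), (20, 40, 85.9), (100, -30, 80.5), (100, -40, 81.4), (100, 30, 81.4), (100, 40, 81.1), (150, -30, 77.8), (150, -40, 78.2), (150, 30, 77.6), (150, 40, 77.7)]
tool mount [ -18.4 -189.8] z 54.9 yaw-m -0.125 F [ 3.9 -2.9 11.2] T [-0.44 -0.97  0.18] w 0.2865267562351899
```

```bash

python3 -m creep '[[0.02,0,-0.3,0],[0.05,0,-0.6,0],[0.08,0,-0.9,0],[0.12,0,-1.2,0],[0.17,0,-1.5,0],[0.23,0,-1.8,0],[0.3,0,-2.1,0],[0.3,0,-2.1,0]]' 1 25
python3 p3.py
python3 -m creep '[[0.08,0,-0.3,0],[0.15,0,-0.6,0],[0.22,0,-0.9,0],[0.3,0,-1.2,0],[0.4,0,-1.5,0],[0.4,0,-1.5,0]]' 
python3 p3.py
```

```text
time_s: 59.95
position: [0.6086, -0.1667, 0.0737]
ee_rot: [-3.109, 0.002, 1.508]
wrist_force: [1.5, -0.1, 5.1]
gripper_width: 0.289
finger_force: 25.2
side [(-60, np.float64(84.3), 47), (-54, np.float64(89.8), 35), (-48, np.float64(89.2), 24), (-42, np.float64(87.6), 26), (-36, np.float64(87.1), 19), (-30, np.float64(84.5), 27), (-24, np.float64(85.6), 35), (-18, np.float64(83.4), 21), (-12, np.float64(82.3), 13)]
  slide [(10, -40, 70.1), (20, -40, 81.9), (100, -30, 80.0), (100, -40, 81.0)]
top []
  slide [(10, -30, 55.3), (10, -40, 67.7), (10, 30, 56.3), (10, 40, 66.8), (20, -30, 80.9), (20, -40, 80.2), (20, 30, 80.4), (20, 40, 80.4), (100, -30, 76.4), (100, -40, 77.7), (100, 30, 77.4), (100, 40, 77.2), (150, -30, 75.2), (150, -40, 75.9), (150, 30, 75.2), (150, 40, 75.3)]
tool mount [ -21.1 -185.8] z 73.7 yaw-m -0.124 F [ 1.5 -0.1  5.1] T [-0.12 -0.63 -0.04] w 0.2885610841719479
time_s: 60.65
position: [0.6074, -0.1626, 0.0869]
ee_rot: [-3.104, 0.002, 1.508]
wrist_force: [0.9, 2.6, -3.3]
gripper_width: 0.287
finger_force: 25.0
side [(-60, np.float64(101.5), 33), (-54, np.float64(106.5), 43), (-48, np.float64(107.1), 24), (-42, np.float64(105.9), 18), (-36, np.float64(103.4), 22), (-30, np.float64(102.3), 22), (-24, np.float64(100.1), 29), (-18, np.float64(98.9), 21), (-12, np.float64(96.3), 13)]
  slide [(10, -40, 64.7), (20, -40, 79.1), (100, -30, 77.6), (100, -40, 76.1), (150, -30, 77.1), (150, -40, 75.6)]
top []
  slide [(10, -30, 52.4), (10, -40, 64.2), (10, 30, 51.7), (10, 40, 63.9), (20, -30, 77.4), (20, -40, 77.6), (20, 30, 77.5), (20, 40, 77.8), (100, -30, 75.0), (100, -40, 74.9), (100, 30, 75.9), (100, 40, 75.9), (150, -30, 73.8), (150, -40, 74.2), (150, 30, 74.3), (150, 40, 75.0)]
tool mount [ -22.1 -181.6] z 86.9 yaw-m -0.124 F [ 0.9  2.6 -3.3] T [ 0.37 -0.35 -0.11] w 0.286604137966598
```

```bash

python3 -m creep '[[0,0,0,0],[0,0,0,0],[0.1,0,-0.3,0],[0.2,0,-0.6,0],[0.3,0,-0.9,0],[0.45,0,-1.2,0],[0.45,0,-1.2,0]]' 1 6
python3 -m creep '[[0,0,0,0],[0,0,0,0],[0,0,0,0]]' 1 60
python3 p3.py
```

```text
time_s: 61.45
position: [0.6097, -0.159, 0.1004]
ee_rot: [-3.108, 0.003, 1.507]
wrist_force: [-0.4, 0.1, -4.2]
gripper_width: 0.296
finger_force: 5.9
time_s: 61.75
position: [0.6093, -0.1589, 0.0997]
ee_rot: [-3.107, 0.002, 1.507]
wrist_force: [-0.5, -0.9, -4.4]
gripper_width: 0.277
finger_force: 59.9
side [(-60, np.float64(117.6), 19), (-54, np.float64(121.6), 60), (-48, np.float64(122.8), 19), (-42, np.float64(121.5), 21), (-36, np.float64(118.4), 18), (-30, np.float64(116.9), 18), (-24, np.float64(115.4), 29), (-18, np.float64(112.2), 19), (-12, np.float64(110.8), 11)]
  slide [(10, -40, 66.2), (20, -40, 80.2), (100, -30, 77.7), (100, -40, 77.8), (150, -30, 76.3), (150, -40, 76.2)]
top []
  slide [(10, -30, 52.6), (10, -40, 65.3), (10, 30, 52.2), (10, 40, 64.3), (20, -30, 77.1), (20, -40, 78.3), (20, 30, 77.3), (20, 40, 77.9), (100, -30, 75.8), (100, -40, 75.8), (100, 30, 76.2), (100, 40, 76.1), (150, -30, 74.0), (150, -40, 74.7), (150, 30, 74.1), (150, 40, 74.7)]
tool mount [ -19.9 -178. ] z 99.7 yaw-m -0.125 F [-0.5 -0.9 -4.4] T [-0.06 -0.22 -0.04] w 0.2767775944949976
```

```bash

python3 -m creep '[[-0.4,0,-0.16,0],[-0.8,0,-0.32,0],[-1.2,0,-0.48,0],[-1.6,0,-0.64,0],[-2,0,-0.82,0],[-2.4,0,-1,0],[-2.4,0,-1,0]]'
python3 p3.py | tail -1
python3 -m creep '[[-1,0,-0.45,0],[-2,0,-0.9,0],[-3,0,-1.4,0],[-4,0,-1.9,0],[-5,0,-2.4,0],[-6,0,-3,0],[-7,0,-4,0],[-8,0,-5,0]]'
python3 -m creep '[[-0.5,0,-1.5,0],[-1,0,-4,0],[-1,0,-6,0],[-1,0,-6,0]]'
python3 p3.py | tail -3; python3 p2.py
```

```text
time_s: 62.55
position: [0.6082, -0.1838, 0.11]
ee_rot: [-3.107, 0.003, 1.506]
wrist_force: [0.0, 0.2, -5.7]
gripper_width: 0.277
finger_force: 59.9
tool mount [ -22.6 -202.8] z 110.0 yaw-m -0.126 F [ 0.   0.2 -5.7] T [-0.17 -0.1  -0.03] w 0.2772848796957524
time_s: 63.45
position: [0.6048, -0.2633, 0.1608]
ee_rot: [-3.107, 0.002, 1.507]
wrist_force: [-0.1, -0.5, -5.5]
gripper_width: 0.274
finger_force: 59.9
time_s: 63.85
position: [0.6087, -0.2718, 0.2243]
ee_rot: [-3.114, 0.002, 1.507]
wrist_force: [-0.5, 0.4, -5.5]
gripper_width: 0.275
finger_force: 59.9
top [(-60, np.float64(34.7), 14), (-54, np.float64(33.8), 25), (-48, np.float64(34.4), 21), (-42, np.float64(33.8), 13), (-36, np.float64(33.6), 10), (-30, np.float64(33.9), 9), (-24, np.float64(33.5), 15), (-18, np.float64(34.6), 13), (-12, np.float64(34.9), 14)]
  slide [(10, -30, 52.8), (10, -40, 64.7), (10, 30, 52.5), (10, 40, 63.3), (20, -30, 77.7), (20, -40, 77.6), (20, 30, 77.8), (20, 40, 78.0), (100, -30, 76.0), (100, -40, 75.3), (100, 30, 75.6), (100, 40, 76.2), (150, -30, 74.0), (150, -40, 74.7), (150, 30, 74.9), (150, 40, 74.6)]
tool mount [ -27.4 -290.7] z 224.3 yaw-m -0.124 F [-0.5  0.4 -5.5] T [-0.06 -0.17  0.04] w 0.27507343109748755
theta 0.424 slope -0.452 top0-toolz 3.3 tip s 189 z 137.2 tip mount [  -8.6 -103.3] barlat [-0.006 -0.366] res 0.4 tool mount [ -30.5 -291. ] z 219.3 yaw-m -0.124 F [-0.7  0.  -6.3]
```

```bash

python3 to.py .413 -.378 .20 1.617
python3 - <<'E'
from h import *
c=dict(np.load('top1.npz'));P=np.array([ray(c,u,v,.003) for u,v in((415,293),(550,299),(551,352),(414,346))]);print(P.round(3),P.mean(0).round(4))
E
```

```text
t 64.0 pos [ 0.6057 -0.2723  0.2193] rot [-3.1056e+00  2.5000e-03  1.5083e+00] shift [-11.75 -18.49   2.63] turn -6.23
[[ 0.467 -0.188  0.003]
 [ 0.456 -0.478  0.003]
 [ 0.346 -0.471  0.003]
 [ 0.356 -0.182  0.003]] [ 0.4063 -0.3298  0.003 ]
```

```bash

python3 -m creep '[[-1.5,-2.5,0,0],[-3.5,-5.5,0,-0.5],[-5.5,-8.5,0,-1],[-7.5,-11.5,0,-1.5],[-9.5,-14.5,0,-2],[-11.5,-17.5,0.5,-3],[-12.5,-18.9,1,-3],[-12.5,-18.9,1.5,-3]]'
python3 -m creep '[[0,0,0,0],[0,0,0,0]]'
python3 p2.py;python3 to.py .408 -.386 .11 1.56
```

```text
time_s: 64.8
position: [0.4051, -0.3876, 0.2099]
ee_rot: [-3.102, 0.001, 1.555]
wrist_force: [0.6, -0.3, -5.3]
gripper_width: 0.272
finger_force: 59.9
time_s: 65.0
position: [0.4106, -0.384, 0.2116]
ee_rot: [-3.108, -0.001, 1.562]
wrist_force: [-0.5, 0.3, -5.4]
gripper_width: 0.273
finger_force: 59.9
theta 0.412 slope -0.437 top0-toolz 2.1 tip s 189 z 131.3 tip mount [-219.8 -202. ] barlat [-0.004 -0.346] res 0.5 tool mount [-231.8 -390.6] z 211.9 yaw-m -0.070 F [ 0.6  0.3 -3.9]
t 65.05 pos [ 0.4108 -0.384   0.2119] rot [-3.1083e+00 -6.0000e-04  1.5621e+00] shift [-0.21  0.06 10.19] turn 0.12
```

```bash

python3 -m creep '[[-0.1,0.1,2,0],[-0.1,0.1,4,0],[-0.2,0.2,6,0],[-0.2,0.2,8,0],[-0.2,0.2,10,0],[-0.2,0.2,11,0],[-0.2,0.2,11.7,0],[-0.2,0.2,11.7,0]]'
python3 -m creep '[[0,0,0,0],[-0.1,0,0.3,0],[-0.3,0,0.9,0],[-0.5,0,1.6,0],[-0.75,0,2.4,0],[-0.95,0,3.2,0],[-1.15,0,4,0],[-1.15,0,4,0]]' 1 7
python3 p2.py; python3 to.py .408 -.404 .008 1.56
```

```text
time_s: 65.85
position: [0.4077, -0.3869, 0.0945]
ee_rot: [-3.107, 0.0, 1.56]
wrist_force: [-0.4, -0.1, -4.9]
gripper_width: 0.272
finger_force: 59.9
time_s: 66.65
position: [0.4049, -0.3988, 0.0533]
ee_rot: [-3.105, -0.001, 1.559]
wrist_force: [-1.0, -0.3, -4.6]
gripper_width: 0.294
finger_force: 7.0
theta 0.232 slope -0.236 top0-toolz 1.8 tip s 261 z -5.9 tip mount [-220.  -144.4] barlat [-0.007  1.07 ] res 1.9 tool mount [-238.1 -404.8] z 54.0 yaw-m -0.072 F [ 0.1 -0.2 -4.3]
t 66.7 pos [ 0.4054 -0.3986  0.054 ] rot [-3.1060e+00 -6.0000e-04  1.5594e+00] shift [-0.54  0.43  4.59] turn -0.03
```

```bash

python3 -m creep '[[-0.1,0,0.6,0],[-0.2,0.1,1.2,0],[-0.3,0.1,1.8,0],[-0.4,0.1,2.4,0],[-0.45,0.1,3,0],[-0.5,0.1,3.4,0],[-0.5,0.1,3.7,0],[-0.5,0.1,3.7,0]]'
python3 -m creep '[[0,0,0.1,0],[0,0,0.2,0],[0,0,0.2,0]]' 
python3 p3.py | sed -n '1p;3p;5p'
```

```text
time_s: 67.5
position: [0.4053, -0.4036, 0.0174]
ee_rot: [-3.107, 0.0, 1.56]
wrist_force: [-0.5, -1.2, -3.6]
gripper_width: 0.29
finger_force: 7.0
time_s: 67.8
position: [0.4054, -0.4038, 0.0158]
ee_rot: [-3.107, 0.0, 1.56]
wrist_force: [0.7, -0.4, -4.4]
gripper_width: 0.292
finger_force: 7.0
side [(-24, np.float64(95.0), 12)]
top []
tool mount [-238.4 -410. ] z 15.8 yaw-m -0.072 F [ 0.7 -0.4 -4.4] T [-0.11 -0.11 -0.03] w 0.29202004642520235
```

```bash
python3 - <<'E'
from m import *
o=env.get_obs();p=o['position']
for n in('side','top'):
    w=cloud(shot(n))
    print(n,[(int(1e3*s),np.round(1e3*np.median(w[...,2][k]),1)) for s in np.arange(-.07,.22,.015) for k in [(abs(w[...,0]-p[0]-.011*s)<.008)&(abs(w[...,1]-p[1]-s)<.004)&(w[...,2]<.06)] if k.sum()>4])
E
```

```text
side [(-70, np.float64(3.1)), (-55, np.float64(19.1)), (-40, np.float64(19.5)), (-25, np.float64(20.3)), (-10, np.float64(19.5)), (4, np.float64(19.6)), (19, np.float64(20.7))]
top [(-25, np.float64(16.2)), (-10, np.float64(16.4)), (4, np.float64(16.8)), (19, np.float64(17.0)), (34, np.float64(16.9)), (49, np.float64(16.3)), (65, np.float64(16.3)), (79, np.float64(16.6)), (94, np.float64(16.2)), (109, np.float64(16.0)), (125, np.float64(15.8)), (139, np.float64(16.7)), (154, np.float64(15.9)), (169, np.float64(15.9)), (185, np.float64(15.9)), (200, np.float64(15.1)), (214, np.float64(1.6))]
```

Flat on the mat (top at about 16 mm, as at the start). I'll release, retreat and verify everything.

```bash

python3 -m creep '[[0,0,0.1,0],[0,0,0.1,0],[0,0,0.1,0]]' 
python3 -m creep '[[0,0,0,0],[0,0,0,0],[0,0,0,0],[0,0,0,0]]' -0.2
python3 -m creep '[[0,0,-1,0],[0,0,-4,0],[0,0,-8,0],[0,0,-12,0],[0,0,-16,0],[-4,0,-18,0],[-8,-3,-18,0],[-12,-6,-18,0]]'
python3 -m creep '[[-2,-2,0,0],[-4,-4,0,0],[-4,-4,0,0],[-4,-4,0,0],[-4,-4,0,0]]'
python3 - <<'E'
from m import *
from to import *
for n in('top','side'):
    c=shot(n,n+'_f.png');w=cloud(c);print(n)
    print('bar');blobs(w,region(w,(.3,.48),(-.55,-.15),(.012,.03)),60)
    print('pile');blobs(w,region(w,(.3,.52),(-.15,.0),(.018,.05)),60)
    print('shim');blobs(w,region(w,(.46,.56),(.0,.14),(.006,.02)),60)
    print('tray');blobs(w,region(w,(.34,.48),(.21,.42),(.025,.06)),60)
    for y in(20,100,150):
        t=[]
        for x in(-40,-30,30,40):
            q=mw(x,y);k=(np.hypot(w[...,0]-q[0],w[...,1]-q[1])<.006)&(w[...,2]>.03)&(w[...,2]<.12)
            if k.sum()>2:t.append(round(1e3*float(np.median(w[...,2][k])),1))
        print(' slide',y,t)
E
```

```text
time_s: 68.3
position: [0.4054, -0.4039, 0.0148]
ee_rot: [-3.107, 0.001, 1.56]
wrist_force: [0.5, -0.7, -3.1]
gripper_width: 0.293
finger_force: 7.0
time_s: 68.7
position: [0.4056, -0.4036, 0.015]
ee_rot: [-3.107, 0.0, 1.56]
wrist_force: [0.1, 0.1, 0.5]
gripper_width: 0.599
finger_force: 0.0
time_s: 69.5
position: [0.3507, -0.5242, 0.199]
ee_rot: [-3.109, 0.002, 1.562]
wrist_force: [0.4, -0.6, -0.3]
gripper_width: 0.596
finger_force: 0.0
time_s: 70.0
position: [0.3114, -0.5612, 0.1988]
ee_rot: [-3.108, -0.0, 1.563]
wrist_force: [-0.3, 0.9, 0.1]
gripper_width: 0.599
finger_force: 0.0
top
bar
  px 1185 uv [422 317 127  13] [ 405.1 -331. ] [ 24.9 265.1] longaxis -1.565 z med 15.9
pile
  px 1214 uv [357 279  22  64] [429.7 -82.2] [ 40.3 129.8] longaxis 0.034 z med 23.2
shim
  px 562 uv [288 249  20  32] [524.5  64.5] [39.9 64.3] longaxis 0.063 z med 11.6
tray
  px 94 uv [175 285  52   3] [477.7 263.9] [  4.3 106.5] longaxis 1.559 z med 29.1
  px 1302 uv [153 308  58  30] [403.7 298.7] [ 56.  115.1] longaxis -1.498 z med 34.5
 slide 20 [77.4, 77.9, 77.3, 77.8]
 slide 100 [75.1, 75.7, 75.7, 75.8]
 slide 150 [74.7, 73.9, 73.8, 73.8]
side
bar
  px 1511 uv [226 338  18 133] [ 405.9 -331.9] [ 26.8 267.9] longaxis 1.559 z med 18.4
pile
  px 1036 uv [220 280  63  23] [428.7 -82.4] [ 46.6 130.1] longaxis 0.040 z med 25.4
shim
  px 406 uv [280 233  30  18] [523.3  65.4] [49.8 63.5] longaxis 0.097 z med 13.2
tray
  px 608 uv [233 155  23  34] [403.2 298. ] [ 54.5 126.3] longaxis -1.350 z med 36.2
 slide 20 [79.4, 66.4, 76.1, 78.7]
 slide 100 [78.2, 77.1, 77.2, 78.6]
 slide 150 [75.5, 76.6, 76.3, 76.7]
```

View pics/top_f.png

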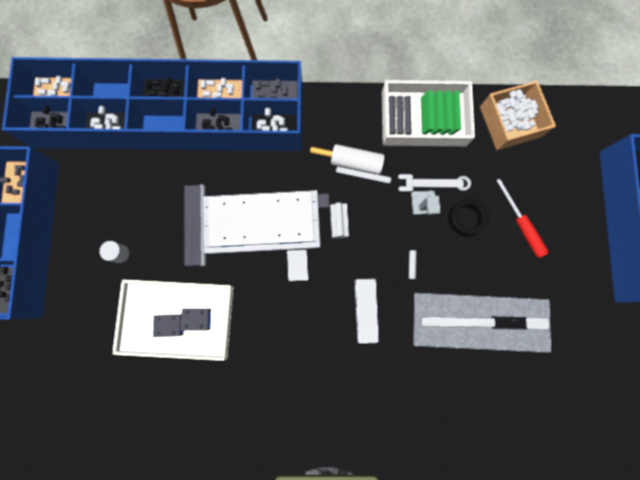

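View pics/side_f.png

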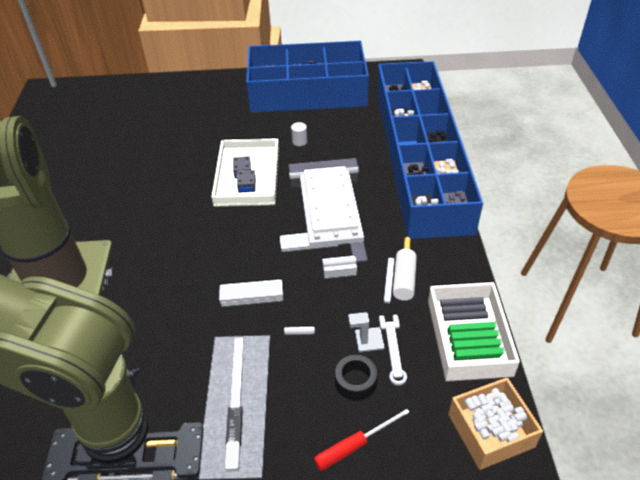

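The final views show both blocks flat in the tray at (168,325) and (196,319) in the top view. The slide rests on the shim at (298,265), about 6 mm up at the lip, and the two-shim pile at (367,311) is unmoved. The bar lies on the mat at (485,323), and the bystanders are where they started.

```bash
python3 -c "
from station import env;print(env.finish_job())"
```

```text
the job is handed in; nothing more can be done
None
```

The job is done and handed in: both blocks are in the tray, the slide rests on the top shim with its foot over it, the bar lies flat on the mat, and nothing else looks disturbed in the final views.

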